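# Dock the espresso scale

## Task

The little espresso scale is lying on the counter. Put it back on charge: stand it on end, display end up, all the way down in its charging cradle, with either face to the front, and leave it there; the cradle's cheeks reach nearly to the scale's top, so it only goes in held by its two faces. Do not drop it, and do not push the cup, the milk pitcher or the tamper about.

Things in the scene. Friction and masses are not known exactly. Their poses are not given: they have to be found in the camera images.
- scale_center (a point): Centre of the loose espresso scale: dark grey slab, 100 mm long (its x), 60 wide (y), 24 thick (z), 0.2 kg evenly spread. x points to the display end (dark strip, pale green screen), z out of the face with steel plate and display; brass contacts in the other end. Starts flat on the counter, face up, centre 12 mm high. On end it stands by itself on the counter, centre 50 mm high.
- dock_slot (a point): Centre of the slot floor of the fixed charging cradle, 8 mm above the counter; z up. Slot 68 mm along y between wooden cheeks (10 mm thick, tops 92 mm above the slot floor), 30 mm along x between green lips (7 mm thick, tops 40 mm above the slot floor; open above them). Outside 44 (x) by 88 mm (y). The scale stands in it with its width along y, its top 8 mm above the cheeks.
- pitcher_mid (a point): Half-way up a loose steel milk pitcher, 84 mm across and 95 mm tall, handle reaching 72 mm out at its +y. Leave it alone.
- cup_mid (a point): Half-way up a loose white cup, 76 mm across and 62 mm tall, handle at its +y. Leave it alone.
- tamper_mid (a point): Half-way up a loose dark steel coffee tamper standing on its base, 58 mm across and 90 mm tall. Leave it alone.
Mind the look-alikes: they are no part of the job. What is shaped like the part that bears scale_center but red is not meant. Leave any purple or red look-alike of the part that bears dock_slot alone.

How it is judged:
By the outcome, as a careful person would: the job done as asked, in the order asked, and still so for the second after the job is handed in, with the robot touching nothing.
It also fails if it takes over 58 s, if anything falls off the work surface, if the arm or the gripper's body presses on something with over 40 N, if the wrist force passes 120 N, or if a joint passes its speed limit or range.

## Robot

A 6-joint arm with a two-finger parallel gripper is mounted at the origin on the work surface. World frame = base frame: x ahead of the robot, y to its left, z up, the work surface at z = 0. Lengths are in m, angles in rad, forces in N, time in s.
With the tool pointing down it reaches from about 0.325 to 0.75 m from the base axis. Payload 7.6 kg.
Tool frame: the origin (TCP) lies on the centre line of the jaws, within the pads' length; the fingertips stand r.tip_extent ahead of it and the grasp point (between the pads) is the TCP (r.tip_extent is the distance from the TCP to the fingertips, in m); y points along the fingers, x is the direction in which the jaws open and shut, and the axes are right-handed (so a half turn about y gives the same grasp; the last joint's range is limited). The gripper opens to 85 mm and grips with 20 to 120 N. Pads are 22 mm wide; open, the fingers measure 114 mm over their backs; the gripper's body (76 mm by 85 mm) begins 54 mm behind the grasp point. The pads swing forward as they close: fully open they stand 13 mm farther back than shut.
Start: joints at [-1.257, 0.052, 1.401, -0, 1.689, -0.07], TCP at [0.197, -0.487, 0.25] pointing down, gripper open.
Joint ranges: [-2.9, 2.9], [-0.91, 2.17], [0.12, 2.37], [-1.06, 4.2], [0.26, 2.73], [-2.93, 2.93]. Speed limits (rad/s): [2.57, 2.57, 3.01, 3.14, 3.14, 3.14].

## Interface

Orientations are given as a unit quaternion [x, y, z, w].
In Python, from bench import r gives the robot as it stands.
- The arm moves only by the shell command python3 -m inch 'ROWS'. ROWS is JSON, a list of rows, each an object of numbers: "claw": the closure, from 0 (fully open) to 1 (shut); "dx", "dy", "dz": the shift along the tool's x, y, z in m; "yaw": the turn about the tool's y in degrees. A call has 1 to 8 rows; each row shifts and turns the commanded pose from where the row before left it, along the tool's axes as they then stand; what a row does not reach is not made up. A row lasts 1/10 s, in which the tool goes at most 50 mm and 8.59 degrees, less where a joint would pass 70% of its speed; a pose out of reach is approached as far as the arm can. A call is refused whole if a number of a shift passes 0.05 or a number of a turn 8.59, either way. A call with a gripper value outside its range is refused whole. The fingers move at their own pace and stop on an object; the grip force is fixed at half the most. Time passes only in rows, so rows that do not move let the fingers close. It gives the time, the measured TCP pose, the force and the opening at its end, in the units of the state.
- r.state(): the state, without advancing time (a new reading comes with each control period).
- r.grab_frame(name): name is "scene" or "top" or "wrist"; returns a dict with "frame" (384x512x3 uint8, blue, green, red), "fx", "fy", "cx", "cy" (pixels), "extrinsics" (4x4, takes a point from world to camera coordinates); the wrist camera has in their place "mount" (4x4, takes a point from camera to tool coordinates, whose origin is the TCP and whose axes are the tool frame's). Camera axes: x right, y down, z forward; pixel columns grow to the right and rows downward; lengths in m; the calibration is good to about 2 mm. A picture is of the moment at which its call begins: read the wrist's pose just before it. There is no depth.
- r.close_job(): hands the job in, once; it reports no verdict.
The state is a dict: "time_s": time; "joint_pos": joint angles; "qvel": joint speeds; "tau": joint torques, N m; "tcp_pos": TCP position; "eef_rot": TCP orientation; "ft_force": force on the tool from outside, world axes, zero at the start; "ft_torque": the same for the moment, N m; "gripper_width": opening from 0.0 (shut) to 1.0 (fully open).
Only numpy, scipy, OpenCV 4.12 (cv2) and the standard library are available. Lean on these libraries where they do the work, as an engineer would, in place of code of your own. Each camera call takes 0.05 s, during which the arm holds its last target.

## Working session

There is one attempt and no reset: what is moved stays moved. The work goes in short steps, Python scripts to look and compute and a shell command to move; the robot and the scene stay as the last step left them, time stands still between calls to the robot, and variables do not carry over. Pictures are saved under pics/ and viewed, and the job is handed in when it is done.

```bash
ls; mkdir -p pics; cat > h.py <<'E'
import numpy as np,cv2
from bench import r
from scipy.spatial.transform import Rotation as R
def save(n,f): cv2.imwrite('pics/'+n+'.png',f)
def ray(f,u,v,E=None):
    E=np.array(f['extrinsics']) if E is None else E
    d=np.array([(u-f['cx'])/f['fx'],(v-f['cy'])/f['fy'],1.])
    return -E[:3,:3].T@E[:3,3], E[:3,:3].T@d
def onz(f,u,v,z,E=None):
    o,d=ray(f,u,v,E); return o+d*(z-o[2])/d[2]
def proj(f,p,E=None):
    E=np.array(f['extrinsics']) if E is None else E
    q=E[:3,:3]@np.array(p)+E[:3,3]; return f['fx']*q[0]/q[2]+f['cx'],f['fy']*q[1]/q[2]+f['cy']
def wristE(f,s):
    T=np.eye(4);T[:3,:3]=R.from_quat(s['eef_rot']).as_matrix();T[:3,3]=s['tcp_pos']
    return np.linalg.inv(T@np.array(f['mount']))
E
python3 - <<'E'
from h import *
s=r.state();print(s,r.tip_extent)
print(R.from_quat(s['eef_rot']).as_matrix().round(3))
import pickle
d={}
for n in ['scene','top','wrist']:
    f=r.grab_frame(n);d[n]=f;save(n+'0',f['frame']);print(n,f['fx'],np.round(f.get('extrinsics',f.get('mount')),3).tolist())
pickle.dump(d,open('f0.pkl','wb'))
E
```

```text
pics
{'time_s': 0.0, 'joint_pos': array([-1.25732142e+00,  5.28555695e-02,  1.40175914e+00,  2.28714775e-05,
        1.68860324e+00, -7.02988642e-02]), 'qvel': array([-0.00074899,  0.00106286,  0.00225046, -0.00035475,  0.00195394,
        0.00015202]), 'tau': array([ 5.74795176e-04, -3.81664789e+01, -3.60188949e+01,  1.66000444e-05,
        6.17911763e-03,  2.16455948e-05]), 'tcp_pos': array([ 0.19651231, -0.4865318 ,  0.24944519]), 'eef_rot': array([-0.58581878,  0.39591407, -0.39501875,  0.58653951]), 'ft_force': array([ 0.42909229,  0.24536596, -0.32579726]), 'ft_torque': array([-0.01818543, -0.00019453,  0.03330379]), 'gripper_width': 1.0049675836732832} 0.019
[[ 0.374 -0.     0.927]
 [-0.927  0.002  0.374]
 [-0.002 -1.     0.   ]]
scene 425.72535435784295 [[0.254, 0.967, -0.01, -0.145], [0.677, -0.185, -0.713, -0.301], [-0.691, 0.175, -0.702, 1.705], [0.0, 0.0, 0.0, 1.0]]
top 434.8398948744697 [[-0.022, -1.0, -0.01, 0.02], [-0.997, 0.023, -0.069, 0.52], [0.069, 0.009, -0.998, 1.17], [0.0, 0.0, 0.0, 1.0]]
wrist 267.962533787451 [[1.0, -0.0, -0.001, 0.0], [0.001, -0.315, 0.949, -0.122], [-0.001, -0.949, -0.315, 0.081], [0.0, 0.0, 0.0, 1.0]]
```

View pics/scene0.png

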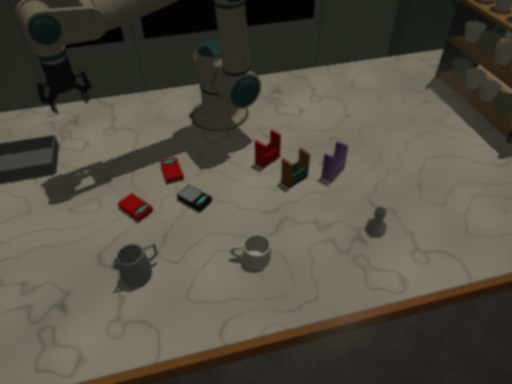

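View pics/top0.png

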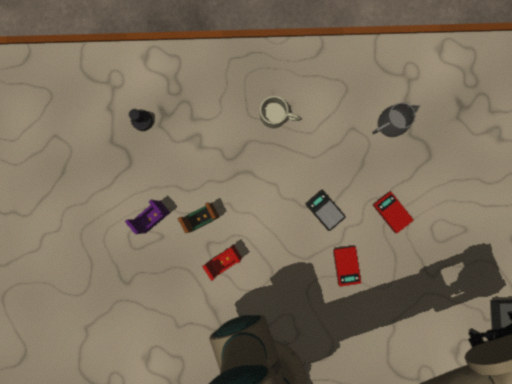

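View pics/wrist0.png

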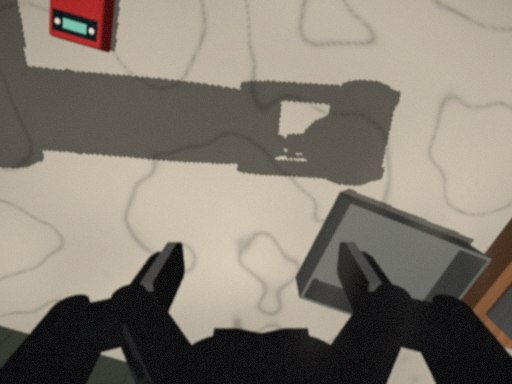

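The top view shows three scales: grey (325,210), red (393,212) and red (346,265). It also shows three cradles: wood and green (201,217), purple (150,216) and red (223,262). The ones meant are the dark grey scale with the steel plate and the wooden cradle with green lips. I'll confirm both in a crop.

```bash
python3 - <<'E'
from h import *
import pickle
d=pickle.load(open('f0.pkl','rb'))
t=d['top']['frame']; s=d['scene']['frame']
a=cv2.resize(t[180:250,170:350],None,fx=4,fy=4,interpolation=cv2.INTER_CUBIC)
b=cv2.resize(s[140:220,170:350],None,fx=4,fy=4,interpolation=cv2.INTER_CUBIC)
save('crop0',np.clip(np.vstack([a,b]).astype(float)*1.7,0,255).astype(np.uint8)[:600])
E
```

```text
(no output)
```

View pics/crop0.png

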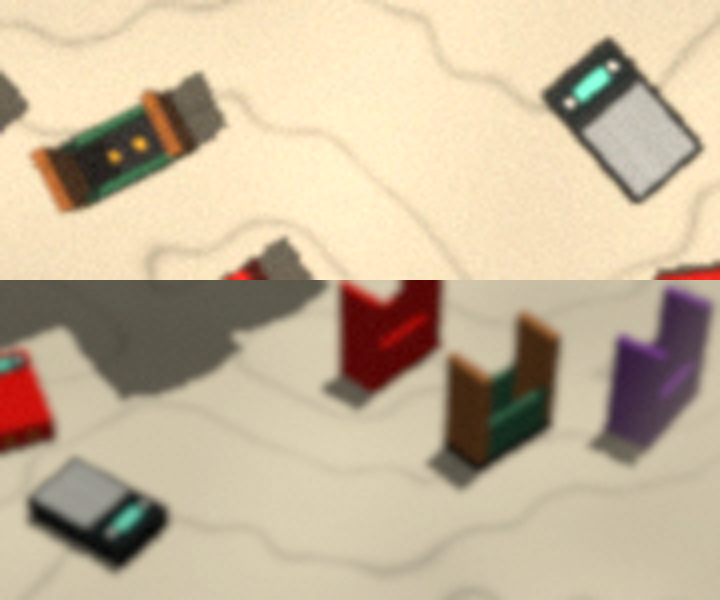

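The crop confirms it. The grey scale with steel plate and green screen is centred at top (325,210), with its display end pointing up-left. The wooden cradle with green lips is at top (197,217). Now I'll measure both.

```bash
python3 - <<'E'
from h import *
import pickle
d=pickle.load(open('f0.pkl','rb'))
f=d['top'];t=f['frame']
def c2p(pts): return [(170+x/4,180+y/4) for x,y in pts]
P=np.array([onz(f,u,v,.024) for u,v in c2p([(610,38),(543,95),(637,202),(702,148)])])
print(P.round(4)); print('c',P.mean(0)); 
x=(P[0]+P[1]-P[2]-P[3])/2; print('len',np.linalg.norm(x),'wid',np.linalg.norm(P[0]-P[1]),np.linalg.norm(P[2]-P[3]),'ang',np.degrees(np.arctan2(x[1],x[0])))
# cheek tops: orange mask
hsv=cv2.cvtColor(t,cv2.COLOR_BGR2HSV)
m=((hsv[...,0]<16)&(hsv[...,1]>120)&(hsv[...,2]>110)).astype(np.uint8)
m[:195]=0;m[240:]=0;m[:,:175]=0;m[:,230:]=0
n,l,st,ce=cv2.connectedComponentsWithStats(m)
for i in range(1,n):
    if st[i,4]<15: continue
    pts=np.argwhere(l==i)[:,::-1].astype(float)
    rc=cv2.minAreaRect(pts.astype(np.float32)); print(st[i],ce[i],rc,onz(f,*ce[i],.100), [onz(f,*p,.1).round(3).tolist() for p in cv2.boxPoints(rc)])
# scale by mask in full: dark/gray vs counter
sub=t[185:238,295:352]; h=cv2.cvtColor(sub,cv2.COLOR_BGR2HSV)
print(onz(f,d['top']['cx'],d['top']['cy'],0))
for nm,p in [('pitcher',(396,120)),('cup',(275,111)),('tamper',(142,120)),('red1',(393,212)),('red2',(346,265)),('reddock',(223,262)),('purple',(150,216))]: print(nm,onz(f,*p,.05).round(3))
fs=d['scene']
print(proj(fs,[*P.mean(0)[:2],.024]))
E
```

```text
[[ 0.5078 -0.1624  0.024 ]
 [ 0.4702 -0.1158  0.024 ]
 [ 0.3967 -0.1769  0.024 ]
 [ 0.432  -0.2219  0.024 ]]
c [ 0.45169486 -0.16926767  0.024     ]
len 0.09595107777906656 wid 0.05981051795024433 0.057179147075662184 ang 38.96181836656285
[181 223   6  10  15] [183.4 227.6] ((183.5, 227.50001525878906), (9.391485214233398, 1.3416407108306885), 63.43495178222656) [0.41482568 0.20246832 0.1       ] [[0.425, 0.209, 0.1], [0.427, 0.206, 0.1], [0.405, 0.195, 0.1], [0.404, 0.199, 0.1]]
[0.5213397  0.00798308 0.        ]
pitcher [ 0.688 -0.361  0.05 ]
cup [ 0.721 -0.038  0.05 ]
tamper [0.705 0.321 0.05 ]
red1 [ 0.443 -0.343  0.05 ]
red2 [ 0.307 -0.214  0.05 ]
reddock [0.321 0.108 0.05 ]
purple [0.446 0.3   0.05 ]
(np.float64(194.4128363163914), np.float64(194.7562849524385))
```

```bash
python3 -m inch '[{"claw":0,"yaw":-8.5},{"yaw":-8.5},{"dz":0.04,"dx":-0.008},{"dz":0.04,"dx":-0.008},{"dz":0.04,"dx":-0.008},{"dz":0.04,"dx":-0.008},{"dz":0.04,"dx":-0.008},{"dz":0.04,"dx":-0.008}]'
cat >> h.py <<'E'
def T(p,ang=None):
    s=r.state();M=R.from_quat(s['eef_rot']).as_matrix();dl=M.T@(np.array(p)-s['tcp_pos'])
    print('tcp',s['tcp_pos'].round(4),'zang',np.degrees(np.arctan2(M[1,2],M[0,2])).round(2),'tool d',dl.round(4),'w',round(s['gripper_width'],3),'F',s['ft_force'].round(1),'t',round(s['time_s'],2))
E
python3 - <<'E'
from h import *
T([.479,-.147,.15])
E
```

```text
tcp [ 0.1965 -0.4866  0.2497] zang 21.99 tool d [-0.209   0.0999  0.3891] w 1.002 F [0.8 0.3 0.2] t 0.15invalid input at $[0]: expected keys claw, dx, dy, dz, yaw
```

```bash
python3 -m inch '[{"claw":0,"dx":0,"dy":0,"dz":0,"yaw":-8.5},{"claw":0,"dx":0,"dy":0,"dz":0,"yaw":-8.5},{"claw":0,"dx":-0.008,"dy":0,"dz":0.04,"yaw":0},{"claw":0,"dx":-0.008,"dy":0,"dz":0.04,"yaw":0},{"claw":0,"dx":-0.008,"dy":0,"dz":0.04,"yaw":0},{"claw":0,"dx":-0.008,"dy":0,"dz":0.04,"yaw":0},{"claw":0,"dx":-0.008,"dy":0,"dz":0.04,"yaw":0},{"claw":0,"dx":-0.008,"dy":0,"dz":0.04,"yaw":0}]'
python3 - <<'E'
from h import *
T([.479,-.147,.15])
E
```

```text
time_s: 0.95
tcp_pos: [0.3537, -0.297, 0.2501]
eef_rot: [-0.638, 0.305, -0.304, 0.638]
ft_force: [0.5, -0.7, -0.4]
gripper_width: 1.002
tcp [ 0.3537 -0.297   0.2501] zang 38.98 tool d [-0.0378  0.1001  0.1918] w 1.002 F [ 0.5 -0.7 -0.4] t 0.95
```

```bash
python3 -m inch '[{"claw":0,"dx":-0.007,"dy":0,"dz":0.038,"yaw":0},{"claw":0,"dx":-0.007,"dy":0,"dz":0.038,"yaw":0},{"claw":0,"dx":-0.008,"dy":0.02,"dz":0.038,"yaw":0},{"claw":0,"dx":-0.008,"dy":0.03,"dz":0.038,"yaw":0},{"claw":0,"dx":-0.008,"dy":0.03,"dz":0.035,"yaw":0},{"claw":0,"dx":0,"dy":0.02,"dz":0.005,"yaw":0},{"claw":0,"dx":0,"dy":0,"dz":0,"yaw":0},{"claw":0,"dx":0,"dy":0,"dz":0,"yaw":0}]'
python3 - <<'E'
from h import *
T([.479,-.147,.15])
s=r.state();f=r.grab_frame('wrist');save('w1',f['frame'])
E=wristE(f,s)
import pickle;pickle.dump((f,E),open('w1.pkl','wb'))
c=np.array([.452,-.169]);a=np.radians(39);u=np.array([np.cos(a),np.sin(a)]);v=np.array([-u[1],u[0]])
for i,j in [(1,1),(1,-1),(-1,-1),(-1,1)]: print(np.round(proj(f,[*(c+i*.05*u+j*.03*v),.024],E)))
E
```

```text
time_s: 1.75
tcp_pos: [0.4781, -0.1484, 0.1507]
eef_rot: [0.638, -0.305, 0.304, -0.638]
ft_force: [-0.3, 0.3, 1.1]
gripper_width: 1.003
tcp [ 0.4781 -0.1484  0.1507] zang 38.99 tool d [-0.0006  0.0007  0.0016] w 1.003 F [-0.3  0.3  1.1] t 1.75
[229. 172.]
[291. 172.]
[288. 263.]
[232. 263.]
```

View pics/w1.png

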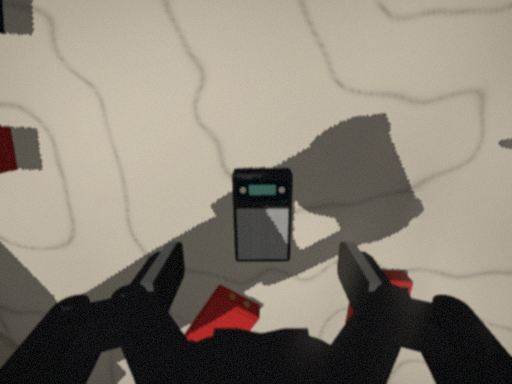

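The scale lies at (233..291, 170..261), aligned with the jaws and about 2 px right of where I predicted. I'm descending over its display end.

```bash
python3 -m inch '[{"claw":0,"dx":0.001,"dy":0.04,"dz":0.002,"yaw":0},{"claw":0,"dx":0.001,"dy":0.04,"dz":0,"yaw":0},{"claw":0,"dx":0,"dy":0.03,"dz":0,"yaw":0},{"claw":0,"dx":0,"dy":0.015,"dz":0,"yaw":0},{"claw":0,"dx":0,"dy":0.004,"dz":0,"yaw":0},{"claw":0.2,"dx":0,"dy":0,"dz":0,"yaw":0},{"claw":0.2,"dx":0,"dy":0,"dz":0,"yaw":0},{"claw":0.2,"dx":0,"dy":0,"dz":0,"yaw":0}]'
python3 -m inch '[{"claw":0.26,"dx":0,"dy":0,"dz":0,"yaw":0},{"claw":0.26,"dx":0,"dy":0,"dz":0,"yaw":0},{"claw":0.3,"dx":0,"dy":0,"dz":0,"yaw":0},{"claw":0.3,"dx":0,"dy":0,"dz":0,"yaw":0}]'
python3 - <<'E'
from h import *
T([.479,-.147,.02])
E
```

```text
time_s: 2.6
tcp_pos: [0.482, -0.149, 0.023]
eef_rot: [-0.638, 0.303, -0.306, 0.638]
ft_force: [0.3, 0.3, -0.2]
gripper_width: 0.803
time_s: 3.0
tcp_pos: [0.4812, -0.1484, 0.0217]
eef_rot: [-0.638, 0.304, -0.305, 0.638]
ft_force: [-1.2, 1.7, 4.1]
gripper_width: 0.701
tcp [ 0.4812 -0.1484  0.0217] zang 38.99 tool d [-0.0025  0.0017 -0.0008] w 0.701 F [-1.2  1.7  4.1] t 3.0
```

```bash
python3 -m inch '[{"claw":0.3,"dx":0,"dy":-0.007,"dz":-0.001,"yaw":0},{"claw":0.3,"dx":0,"dy":-0.008,"dz":-0.002,"yaw":0},{"claw":0.3,"dx":0,"dy":-0.007,"dz":-0.003,"yaw":0},{"claw":0.3,"dx":0,"dy":-0.007,"dz":-0.003,"yaw":0},{"claw":0.3,"dx":0,"dy":0,"dz":0,"yaw":0},{"claw":0.3,"dx":0,"dy":0,"dz":0,"yaw":0}]'
python3 - <<'E'
from h import *
T([.479,-.147,.02])
f=r.grab_frame('wrist');save('w2',f['frame'])
g=r.grab_frame('scene')['frame'];a=cv2.resize(g[150:240,140:260],None,fx=5,fy=5,interpolation=cv2.INTER_CUBIC)
save('s2',np.clip(a*1.7,0,255).astype(np.uint8))
E
```

```text
time_s: 3.6
tcp_pos: [0.4741, -0.1543, 0.0505]
eef_rot: [0.638, -0.304, 0.305, -0.638]
ft_force: [0.1, 1.0, -1.7]
gripper_width: 0.701
tcp [ 0.4741 -0.1543  0.0505] zang 38.97 tool d [-0.0026  0.0305  0.0084] w 0.701 F [ 0.1  1.  -1.7] t 3.6
```

View pics/w2.png

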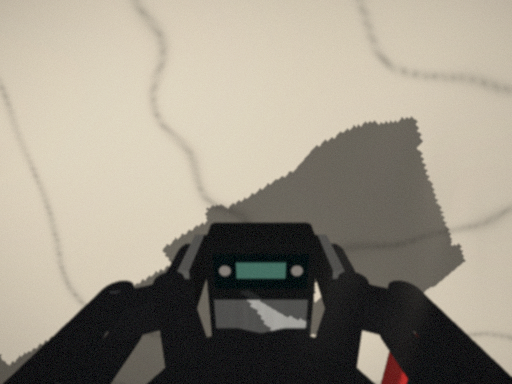

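View pics/s2.png

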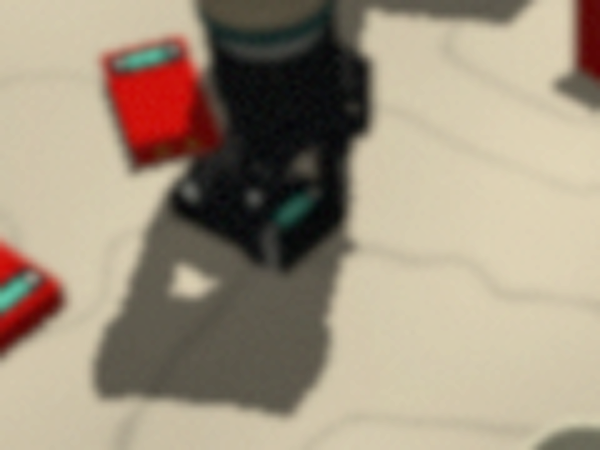

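```bash
cat >> h.py <<'E'
def tilt_pred(f,E,tcp,xoff,zoff,ths):
    # pad centre relative to scale centre = (xoff,zoff) in scale x,z ; pad centre z = tcp z - .0095
    M=np.linalg.inv(E)
    s=r.state();z=R.from_quat(s['eef_rot']).as_matrix()[:,2];up=np.array([0,0,1.])
    for th in ths:
        t=np.radians(th);ex=np.cos(t)*z+np.sin(t)*up;ez=-np.sin(t)*z+np.cos(t)*up
        c=np.array(tcp)-np.array([0,0,.0095])-xoff*ex-zoff*ez
        print(th,'topE',np.round(proj(f,c+.05*ex+.012*ez,E)[1]),'lowE',np.round(proj(f,c+.05*ex-.012*ez,E)[1]),'strip',np.round(proj(f,c+.025*ex+.012*ez,E)[1]),'rear z',(c-.05*ex-.012*ez)[2].round(4))
E
python3 - <<'E'
from h import *
s=r.state();f=r.grab_frame('wrist');E=wristE(f,s)
tilt_pred(f,E,s['tcp_pos'],.0365,0,[0,5,10,15,20,25,30,60,75,90])
a=cv2.resize(f['frame'][200:340,180:340],None,fx=4,fy=4,interpolation=cv2.INTER_CUBIC);save('w2c',np.clip(a*2.,0,255).astype(np.uint8))
E
```

```text
0 topE 243.0 lowE 222.0 strip 284.0 rear z 0.0285
5 topE 246.0 lowE 222.0 strip 285.0 rear z 0.021
10 topE 249.0 lowE 221.0 strip 285.0 rear z 0.0137
15 topE 252.0 lowE 221.0 strip 284.0 rear z 0.0065
20 topE 255.0 lowE 221.0 strip 284.0 rear z -0.0004
25 topE 259.0 lowE 221.0 strip 283.0 rear z -0.0069
30 topE 262.0 lowE 222.0 strip 282.0 rear z -0.0131
60 topE 278.0 lowE 230.0 strip 273.0 rear z -0.0404
75 topE 284.0 lowE 238.0 strip 267.0 rear z -0.0462
90 topE 287.0 lowE 247.0 strip 260.0 rear z -0.046
```

View pics/w2c.png

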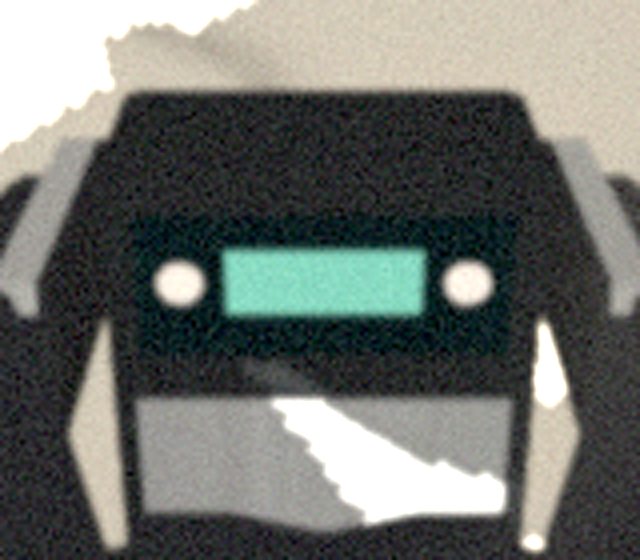

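```bash
python3 - <<'E'
from h import *
import pickle
f1,E1=pickle.load(open('w1.pkl','rb'))
fr=f1['frame'];col=fr[160:270,262].astype(int)
print([ (160+i,*c) for i,c in enumerate(col) if i%1==0][5:52])
rows={'top':None}
M=E1; 
def along(v):
    p=onz(f1,262,v,.024,E1);a=np.radians(39);return p[:2]@[np.cos(a),np.sin(a)]
for v in [169,171,184,196,207,262]: print(v,round(along(v),4), round(along(262)-along(v),4))
E
```

```text
[(165, np.int64(162), np.int64(179), np.int64(187)), (166, np.int64(138), np.int64(155), np.int64(161)), (167, np.int64(102), np.int64(111), np.int64(118)), (168, np.int64(58), np.int64(62), np.int64(68)), (169, np.int64(31), np.int64(34), np.int64(32)), (170, np.int64(15), np.int64(19), np.int64(16)), (171, np.int64(19), np.int64(22), np.int64(18)), (172, np.int64(27), np.int64(22), np.int64(25)), (173, np.int64(22), np.int64(26), np.int64(19)), (174, np.int64(29), np.int64(31), np.int64(30)), (175, np.int64(21), np.int64(19), np.int64(20)), (176, np.int64(21), np.int64(25), np.int64(28)), (177, np.int64(18), np.int64(14), np.int64(8)), (178, np.int64(6), np.int64(11), np.int64(7)), (179, np.int64(16), np.int64(14), np.int64(8)), (180, np.int64(23), np.int64(16), np.int64(20)), (181, np.int64(13), np.int64(14), np.int64(4)), (182, np.int64(15), np.int64(18), np.int64(8)), (183, np.int64(9), np.int64(17), np.int64(1)), (184, np.int64(48), np.int64(50), np.int64(30)), (185, np.int64(69), np.int64(75), np.int64(44)), (186, np.int64(83), np.int64(96), np.int64(57)), (187, np.int64(84), 
[... 607 characters left out ...]
11)), (200, np.int64(20), np.int64(19), np.int64(8)), (201, np.int64(14), np.int64(7), np.int64(13)), (202, np.int64(25), np.int64(21), np.int64(21)), (203, np.int64(21), np.int64(19), np.int64(16)), (204, np.int64(16), np.int64(16), np.int64(15)), (205, np.int64(21), np.int64(21), np.int64(20)), (206, np.int64(22), np.int64(25), np.int64(23)), (207, np.int64(27), np.int64(25), np.int64(26)), (208, np.int64(35), np.int64(39), np.int64(39)), (209, np.int64(60), np.int64(58), np.int64(63)), (210, np.int64(68), np.int64(67), np.int64(68)), (211, np.int64(69), np.int64(69), np.int64(71))]
169 0.298 -0.1024
171 0.2961 -0.1004
184 0.2831 -0.0875
196 0.2707 -0.0751
207 0.2591 -0.0635
262 0.1956 0.0
```

```bash
cat >> h.py <<'E'
def tp(f,E,tcp,xoff,zoff,ths):
    s=r.state();z=R.from_quat(s['eef_rot']).as_matrix()[:,2];up=np.array([0,0,1.])
    for th in ths:
        t=np.radians(th);ex=np.cos(t)*z+np.sin(t)*up;ez=-np.sin(t)*z+np.cos(t)*up
        c=np.array(tcp)-np.array([0,0,.0095])-xoff*ex-zoff*ez
        g=lambda x,q:int(np.round(proj(f,c+x*ex+q*ez,E)[1]))
        print(th,'lowE',g(.05,-.012),'topE',g(.05,.012),'strip',g(.0445,.012),'scr',g(.0365,.012),g(.026,.012),'plate',g(.0115,.012),'rear z',(c-.05*ex-.012*ez)[2].round(4))
E
python3 - <<'E'
from h import *
s=r.state();f=r.grab_frame('wrist');E=wristE(f,s)
tp(f,E,s['tcp_pos'],.035,0,[0,5,10,15,20,25,30])
E
```

```text
0 lowE 220 topE 240 strip 250 scr 263 280 plate 303 rear z 0.0285
5 lowE 219 topE 243 strip 252 scr 265 281 plate 301 rear z 0.0211
10 lowE 219 topE 246 strip 255 scr 267 281 plate 300 rear z 0.0139
15 lowE 219 topE 250 strip 258 scr 268 281 plate 298 rear z 0.0069
20 lowE 219 topE 253 strip 260 scr 270 281 plate 296 rear z 0.0001
25 lowE 219 topE 257 strip 263 scr 271 281 plate 293 rear z -0.0063
30 lowE 220 topE 260 strip 265 scr 272 281 plate 291 rear z -0.0124
```

The scale lifted almost rigidly (tilt about 3°), so the grip still holds it against turning. I'll go back near the counter and loosen in tiny steps so it pivots in the pads without slipping out.

```bash
python3 -m inch '[{"claw":0.3,"dx":0,"dy":0.010,"dz":0,"yaw":0},{"claw":0.3,"dx":0,"dy":0.008,"dz":0,"yaw":0},{"claw":0.298,"dx":0,"dy":0,"dz":0,"yaw":0},{"claw":0.298,"dx":0,"dy":0,"dz":0,"yaw":0}]'
cat >> h.py <<'E'
def look(n):
    s=r.state();f=r.grab_frame('wrist');E=wristE(f,s);print('z',s['tcp_pos'][2].round(4),'w',s['gripper_width'],s['ft_force'].round(1))
    c=f['frame'][200:345,230:286].astype(int)
    gsc=(c[...,1]-c[...,2]>20)&(c[...,0]>45)
    rr=np.where(gsc.sum(1)>12)[0];print('screen rows',(200+rr.min(),200+rr.max()) if len(rr) else None)
    save(n,f['frame'])
    tp(f,E,s['tcp_pos'],.035,0,[0,10,20,40,60,80,90])
E
python3 - <<'E'
from h import *
look('w3')
E
python3 -m inch '[{"claw":0.296,"dx":0,"dy":0,"dz":0,"yaw":0},{"claw":0.296,"dx":0,"dy":0,"dz":0,"yaw":0}]'
python3 - <<'E'
from h import *
look('w4')
E
```

```text
time_s: 4.2
tcp_pos: [0.4738, -0.154, 0.0318]
eef_rot: [0.638, -0.305, 0.304, -0.638]
ft_force: [-0.5, -0.3, -0.7]
gripper_width: 0.703
z 0.0318 w 0.703297696397547 [-0.5 -0.3 -0.7]
screen rows (np.int64(262), np.int64(278))
0 lowE 220 topE 240 strip 250 scr 263 280 plate 303 rear z 0.0103
10 lowE 219 topE 246 strip 255 scr 267 281 plate 300 rear z -0.0043
20 lowE 219 topE 253 strip 260 scr 270 281 plate 296 rear z -0.0181
40 lowE 222 topE 267 strip 270 scr 274 279 plate 285 rear z -0.0416
60 lowE 230 topE 279 strip 278 scr 276 274 plate 272 rear z -0.0573
80 lowE 242 topE 287 strip 282 scr 275 267 plate 257 rear z -0.0635
90 lowE 248 topE 289 strip 282 scr 273 263 plate 250 rear z -0.0627
time_s: 4.45
tcp_pos: [0.4744, -0.1542, 0.0328]
eef_rot: [0.638, -0.304, 0.305, -0.638]
ft_force: [0.2, 0.0, -0.5]
gripper_width: 0.704
z 0.0328 w 0.704280726124299 [ 0.2  0.  -0.5]
screen rows (np.int64(247), np.int64(263))
0 lowE 220 topE 240 strip 250 scr 263 280 plate 303 rear z 0.0112
10 lowE 219 topE 246 strip 255 scr 267 281 plate 300 rear z -0.0034
20 lowE 219 topE 253 strip 260 scr 270 281 plate 296 rear z -0.0171
40 lowE 222 topE 267 strip 270 scr 274 279 plate 285 rear z -0.0406
60 lowE 230 topE 279 strip 278 scr 276 274 plate 272 rear z -0.0564
80 lowE 242 topE 287 strip 282 scr 275 267 plate 257 rear z -0.0625
90 lowE 248 topE 289 strip 282 scr 273 263 plate 250 rear z -0.0617
```

View pics/w4.png

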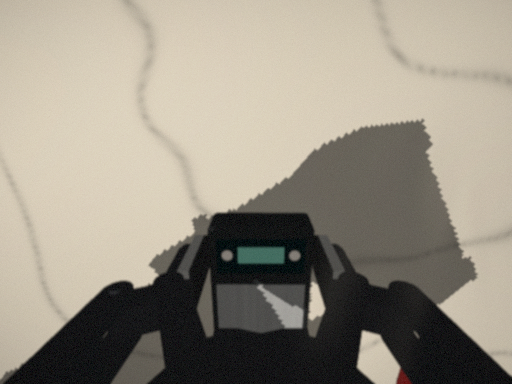

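At 0.296 it slid about 10 mm down the pads and settled flat on the counter, so gripping the whole thickness gives too much torsion. I'll regrip only the upper corner of the display end. That makes a small contact patch with a long lever, so gravity should swing it first. First I'll open up and check where it lies.

```bash
python3 -m inch '[{"claw":0.2,"dx":0,"dy":0,"dz":0,"yaw":0},{"claw":0.2,"dx":0,"dy":-0.02,"dz":0.01,"yaw":0},{"claw":0.2,"dx":0,"dy":-0.03,"dz":0.01,"yaw":0},{"claw":0.2,"dx":0,"dy":-0.01,"dz":0,"yaw":0},{"claw":0.2,"dx":0,"dy":0,"dz":0,"yaw":0}]'
python3 - <<'E'
from h import *
import pickle
s=r.state();f=r.grab_frame('wrist');E=wristE(f,s);pickle.dump((f,E),open('w5.pkl','wb'));save('w5',f['frame'])
T([.479,-.147,.035])
E
```

```text
time_s: 5.0
tcp_pos: [0.4906, -0.142, 0.0939]
eef_rot: [-0.638, 0.303, -0.306, 0.638]
ft_force: [-0.8, -0.1, 0.3]
gripper_width: 0.8
tcp [ 0.4896 -0.1418  0.0923] zang 39.0 tool d [-0.0027  0.0572 -0.0115] w 0.804 F [-0.2 -0.9 -0.6] t 5.05
```

View pics/w5.png

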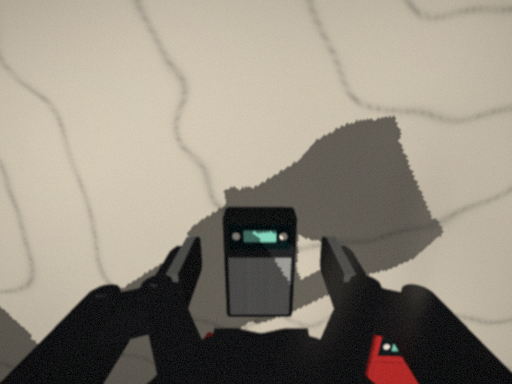

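```bash
python3 - <<'E'
from h import *
import pickle
f,E=pickle.load(open('w5.pkl','rb'));s=r.state();z=R.from_quat(s['eef_rot']).as_matrix()[:,2]
for u,v,zz in [(260,315.5,.024),(260,231,.024),(260,243,.024),(260,257,.024),(226,315,.024),(293,315,.024),(226,213,.024),(296,213,.024)]:
    p=onz(f,u,v,zz,E);print(u,v,p.round(4),'along tool z rel tcp',((p-s['tcp_pos'])@z).round(4), 'tool x',((p-s['tcp_pos'])@R.from_quat(s['eef_rot']).as_matrix()[:,0]).round(4))
E
```

```text
260 315.5 [ 0.4125 -0.2049  0.024 ] along tool z rel tcp -0.0996 tool x 0.0005
260 231 [ 0.4775 -0.1524  0.024 ] along tool z rel tcp -0.016 tool x 0.0006
260 243 [ 0.4692 -0.1591  0.024 ] along tool z rel tcp -0.0268 tool x 0.0006
260 257 [ 0.4591 -0.1672  0.024 ] along tool z rel tcp -0.0397 tool x 0.0006
226 315 [ 0.394  -0.1809  0.024 ] along tool z rel tcp -0.0989 tool x -0.0298
293 315 [ 0.4314 -0.2274  0.024 ] along tool z rel tcp -0.0991 tool x 0.0299
226 213 [ 0.473  -0.1221  0.024 ] along tool z rel tcp -0.0005 tool x -0.0258
296 213 [ 0.5071 -0.1644  0.024 ] along tool z rel tcp -0.0006 tool x 0.0286
```

It's flat, with its display end right under the TCP. I'll grip just the upper corner with about 11 mm of pad overlap.

```bash
python3 -m inch '[{"claw":0.2,"dx":0,"dy":0.03,"dz":0,"yaw":0},{"claw":0.2,"dx":0,"dy":0.025,"dz":0,"yaw":0},{"claw":0.25,"dx":0,"dy":0.008,"dz":0,"yaw":0},{"claw":0.29,"dx":0,"dy":0,"dz":0,"yaw":0},{"claw":0.3,"dx":0,"dy":0,"dz":0,"yaw":0},{"claw":0.3,"dx":0,"dy":0,"dz":0,"yaw":0},{"claw":0.3,"dx":0,"dy":-0.008,"dz":-0.001,"yaw":0},{"claw":0.3,"dx":0,"dy":0,"dz":0,"yaw":0}]'
python3 - <<'E'
from h import *
look('w6')
E
```

```text
time_s: 5.85
tcp_pos: [0.4898, -0.1426, 0.0392]
eef_rot: [-0.638, 0.303, -0.306, 0.638]
ft_force: [-0.2, 0.4, -0.9]
gripper_width: 0.702
z 0.0392 w 0.7015581429994804 [-0.2  0.4 -0.9]
screen rows (np.int64(281), np.int64(295))
0 lowE 220 topE 240 strip 250 scr 263 280 plate 303 rear z 0.0176
10 lowE 219 topE 246 strip 255 scr 267 281 plate 300 rear z 0.0031
20 lowE 219 topE 253 strip 260 scr 270 281 plate 296 rear z -0.0107
40 lowE 222 topE 267 strip 270 scr 274 279 plate 285 rear z -0.0342
60 lowE 230 topE 279 strip 278 scr 276 274 plate 272 rear z -0.0499
80 lowE 242 topE 287 strip 282 scr 275 267 plate 257 rear z -0.056
90 lowE 248 topE 289 strip 282 scr 273 263 plate 250 rear z -0.0552
```

View pics/w6.png

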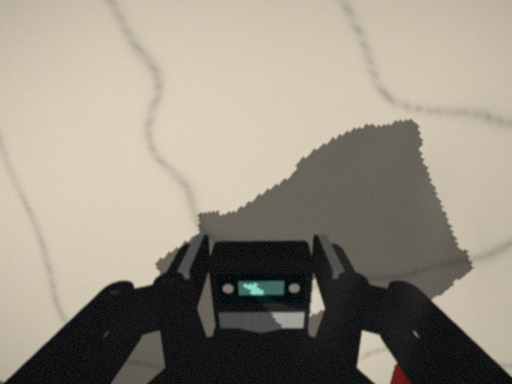

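```bash
cat >> h.py <<'E'
def tilt(n,px=.045,pz=.006,oz=-.0045,ou=-.013,ths=range(0,96,5)):
    s=r.state();f=r.grab_frame('wrist');E=wristE(f,s);save(n,f['frame'])
    print('tcp',s['tcp_pos'].round(4),'w',round(s['gripper_width'],4),s['ft_force'].round(1),'t',round(s['time_s'],2))
    c=f['frame'][180:345,230:286].astype(int)
    gsc=(c[...,1]-c[...,2]>20)&(c[...,0]>45)
    rr=np.where(gsc.sum(1)>8)[0];obs=(180+rr.min(),180+rr.max()+1) if len(rr) else None;print('screen rows',obs)
    z=R.from_quat(s['eef_rot']).as_matrix()[:,2];up=np.array([0,0,1.])
    for th in ths:
        t=np.radians(th);ex=np.cos(t)*z+np.sin(t)*up;ez=-np.sin(t)*z+np.cos(t)*up
        c=s['tcp_pos']+oz*z+ou*up-px*ex-pz*ez
        g=lambda x,q:round(float(proj(f,c+x*ex+q*ez,E)[1]),1)
        print(th,'lowE',g(.05,-.012),'topE',g(.05,.012),'scr',g(.0365,.012),g(.026,.012),'plate',g(.0115,.012),'rear z',(c-.05*ex-.012*ez)[2].round(4))
E
python3 - <<'E'
from h import *
tilt('w7',ths=range(0,31,5))
E
```

```text
tcp [ 0.4897 -0.1425  0.0387] w 0.7017 [ 1.  -0.2 -0.8] t 5.9
screen rows (np.int64(281), np.int64(296))
0 lowE 234.5 topE 254.9 scr 275.7 291.1 plate 311.3 rear z 0.0076
5 lowE 232.7 topE 256.2 scr 275.6 289.8 plate 308.2 rear z -0.0006
10 lowE 231.0 topE 257.5 scr 275.4 288.3 plate 304.9 rear z -0.0086
15 lowE 229.5 topE 258.7 scr 275.0 286.6 plate 301.4 rear z -0.0164
20 lowE 228.2 topE 260.0 scr 274.5 284.7 plate 297.6 rear z -0.0238
25 lowE 227.0 topE 261.2 scr 273.9 282.7 plate 293.7 rear z -0.0309
30 lowE 226.0 topE 262.4 scr 273.1 280.5 plate 289.7 rear z -0.0375
```

```bash
python3 -m inch '[{"claw":0.3,"dx":0,"dy":-0.005,"dz":-0.001,"yaw":0},{"claw":0.3,"dx":0,"dy":-0.005,"dz":-0.001,"yaw":0},{"claw":0.3,"dx":0,"dy":0,"dz":0,"yaw":0}]'
python3 - <<'E'
from h import *
tilt('w8',ths=range(0,31,10))
E
```

```text
time_s: 6.25
tcp_pos: [0.4876, -0.1437, 0.0482]
eef_rot: [-0.638, 0.304, -0.305, 0.638]
ft_force: [1.4, -0.0, -0.7]
gripper_width: 0.701
tcp [ 0.4876 -0.1437  0.0482] w 0.7012 [ 1.4 -0.  -0.7] t 6.25
screen rows (np.int64(280), np.int64(294))
0 lowE 234.5 topE 254.9 scr 275.7 291.1 plate 311.3 rear z 0.0172
10 lowE 231.0 topE 257.4 scr 275.4 288.3 plate 304.9 rear z 0.0009
20 lowE 228.1 topE 260.0 scr 274.5 284.7 plate 297.6 rear z -0.0142
30 lowE 226.0 topE 262.4 scr 273.1 280.5 plate 289.6 rear z -0.0279
```

View pics/w8.png

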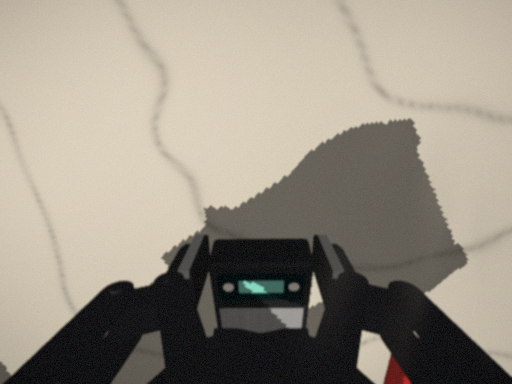

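It's pivoting: the screen is foreshortening from 15 to 14 px and the plate edge is moving up. I'll continue the arc.

```bash
python3 -m inch '[{"claw":0.3,"dx":0,"dy":-0.006,"dz":-0.001,"yaw":0},{"claw":0.3,"dx":0,"dy":-0.006,"dz":-0.002,"yaw":0},{"claw":0.3,"dx":0,"dy":-0.006,"dz":-0.002,"yaw":0},{"claw":0.3,"dx":0,"dy":0,"dz":0,"yaw":0}]'
python3 - <<'E'
from h import *
tilt('w9',ths=range(0,41,10))
E
```

```text
time_s: 6.7
tcp_pos: [0.4839, -0.147, 0.0666]
eef_rot: [-0.638, 0.304, -0.305, 0.638]
ft_force: [0.5, 0.4, -2.0]
gripper_width: 0.705
tcp [ 0.4839 -0.147   0.0666] w 0.7048 [ 0.5  0.4 -2. ] t 6.7
screen rows (np.int64(278), np.int64(289))
0 lowE 234.5 topE 254.9 scr 275.7 291.1 plate 311.3 rear z 0.0355
10 lowE 231.0 topE 257.4 scr 275.4 288.3 plate 304.9 rear z 0.0192
20 lowE 228.1 topE 260.0 scr 274.5 284.7 plate 297.6 rear z 0.0041
30 lowE 226.0 topE 262.4 scr 273.1 280.5 plate 289.7 rear z -0.0096
40 lowE 224.7 topE 264.7 scr 271.3 275.8 plate 281.3 rear z -0.0214
```

View pics/w9.png

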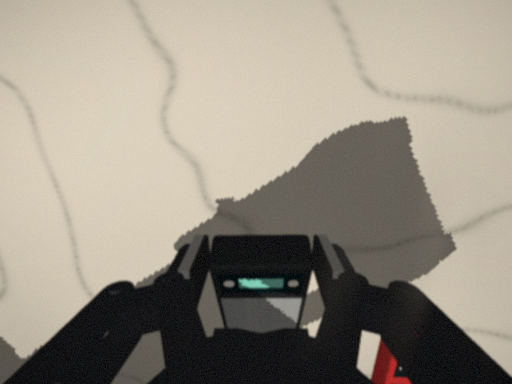

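About 18–20° and following the counter contact. Continuing.

```bash
python3 -m inch '[{"claw":0.3,"dx":0,"dy":-0.006,"dz":-0.004,"yaw":0},{"claw":0.3,"dx":0,"dy":-0.006,"dz":-0.005,"yaw":0},{"claw":0.3,"dx":0,"dy":-0.006,"dz":-0.006,"yaw":0},{"claw":0.3,"dx":0,"dy":-0.003,"dz":-0.004,"yaw":0},{"claw":0.3,"dx":0,"dy":0,"dz":0,"yaw":0}]'
python3 - <<'E'
from h import *
tilt('w10',ths=range(20,61,10))
E
```

```text
time_s: 7.25
tcp_pos: [0.4686, -0.1591, 0.0871]
eef_rot: [0.638, -0.304, 0.305, -0.638]
ft_force: [0.7, 0.3, -0.2]
gripper_width: 0.701
tcp [ 0.4686 -0.1591  0.0871] w 0.7007 [ 0.7  0.3 -0.2] t 7.25
screen rows (np.int64(274), np.int64(281))
20 lowE 228.1 topE 260.0 scr 274.5 284.7 plate 297.6 rear z 0.0246
30 lowE 226.0 topE 262.4 scr 273.1 280.5 plate 289.6 rear z 0.0109
40 lowE 224.7 topE 264.7 scr 271.2 275.8 plate 281.2 rear z -0.0008
50 lowE 224.3 topE 266.6 scr 269.0 270.6 plate 272.6 rear z -0.0103
60 lowE 224.9 topE 268.3 scr 266.5 265.3 plate 263.8 rear z -0.0172
```

View pics/w10.png

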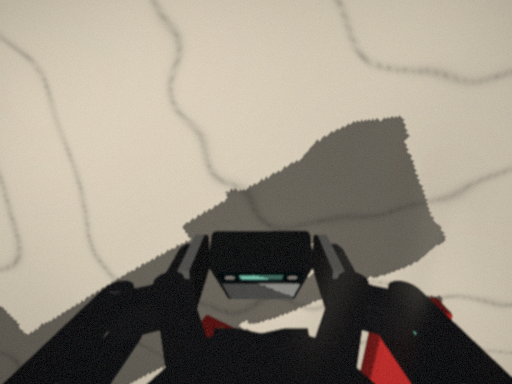

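```bash
python3 -m inch '[{"claw":0.3,"dx":0,"dy":-0.005,"dz":-0.006,"yaw":0},{"claw":0.3,"dx":0,"dy":-0.004,"dz":-0.007,"yaw":0},{"claw":0.3,"dx":0,"dy":-0.004,"dz":-0.007,"yaw":0},{"claw":0.3,"dx":0,"dy":-0.004,"dz":-0.008,"yaw":0},{"claw":0.3,"dx":0,"dy":0,"dz":0,"yaw":0}]'
python3 - <<'E'
from h import *
tilt('w11',ths=range(30,81,10))
g=r.grab_frame('scene')['frame'];a=cv2.resize(g[140:230,140:260],None,fx=5,fy=5,interpolation=cv2.INTER_CUBIC)
save('s11',np.clip(a*1.7,0,255).astype(np.uint8))
E
```

```text
time_s: 7.8
tcp_pos: [0.4463, -0.1769, 0.1039]
eef_rot: [0.638, -0.305, 0.305, -0.638]
ft_force: [-0.2, -0.8, -0.4]
gripper_width: 0.698
tcp [ 0.4463 -0.1769  0.1039] w 0.698 [-0.2 -0.8 -0.4] t 7.8
screen rows None
30 lowE 226.0 topE 262.4 scr 273.1 280.5 plate 289.6 rear z 0.0278
40 lowE 224.7 topE 264.7 scr 271.2 275.7 plate 281.2 rear z 0.016
50 lowE 224.3 topE 266.6 scr 269.0 270.6 plate 272.6 rear z 0.0065
60 lowE 224.9 topE 268.3 scr 266.5 265.3 plate 263.8 rear z -0.0004
70 lowE 226.5 topE 269.6 scr 263.7 259.8 plate 255.0 rear z -0.0046
80 lowE 229.2 topE 270.4 scr 260.8 254.3 plate 246.5 rear z -0.0058
```

View pics/w11.png

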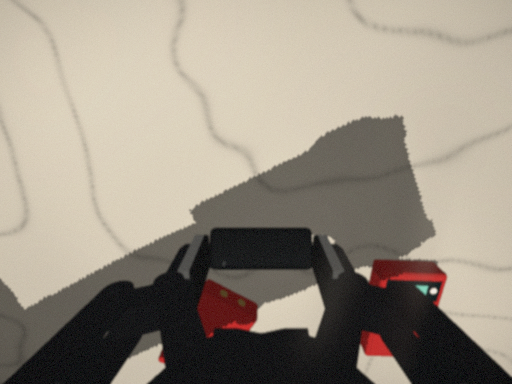

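View pics/s11.png

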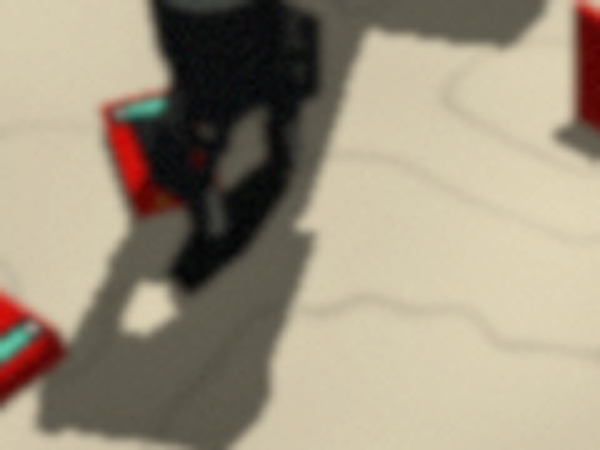

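```bash
python3 -m inch '[{"claw":0.3,"dx":0,"dy":-0.002,"dz":-0.008,"yaw":0},{"claw":0.3,"dx":0,"dy":-0.002,"dz":-0.008,"yaw":0},{"claw":0.3,"dx":0,"dy":-0.001,"dz":-0.008,"yaw":0},{"claw":0.3,"dx":0,"dy":-0.001,"dz":-0.008,"yaw":0},{"claw":0.3,"dx":0,"dy":0,"dz":-0.006,"yaw":0},{"claw":0.3,"dx":0,"dy":0,"dz":0,"yaw":0}]'
python3 - <<'E'
from h import *
tilt('w12',ths=range(50,101,10))
g=r.grab_frame('scene')['frame'];a=cv2.resize(g[130:220,130:250],None,fx=5,fy=5,interpolation=cv2.INTER_CUBIC)
save('s12',np.clip(a*1.7,0,255).astype(np.uint8))
E
```

```text
time_s: 8.5
tcp_pos: [0.4168, -0.2007, 0.1095]
eef_rot: [0.638, -0.305, 0.305, -0.638]
ft_force: [1.0, 0.1, 1.7]
gripper_width: 0.701
tcp [ 0.4168 -0.2007  0.1095] w 0.7012 [1.  0.1 1.7] t 8.5
screen rows None
50 lowE 224.3 topE 266.6 scr 269.0 270.6 plate 272.6 rear z 0.0121
60 lowE 224.9 topE 268.3 scr 266.5 265.2 plate 263.8 rear z 0.0052
70 lowE 226.5 topE 269.6 scr 263.7 259.8 plate 255.0 rear z 0.001
80 lowE 229.2 topE 270.4 scr 260.8 254.3 plate 246.4 rear z -0.0002
90 lowE 232.9 topE 270.9 scr 257.7 248.9 plate 238.1 rear z 0.0015
100 lowE 237.5 topE 270.9 scr 254.7 243.7 plate 230.2 rear z 0.006
```

View pics/w12.png

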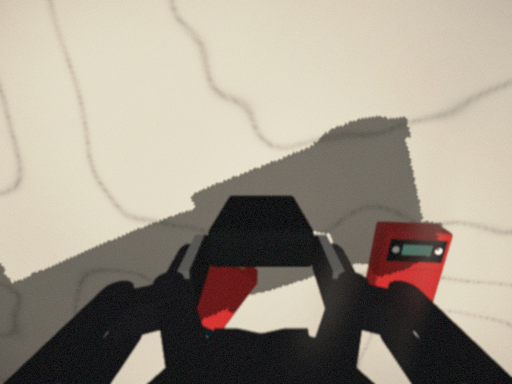

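View pics/s12.png

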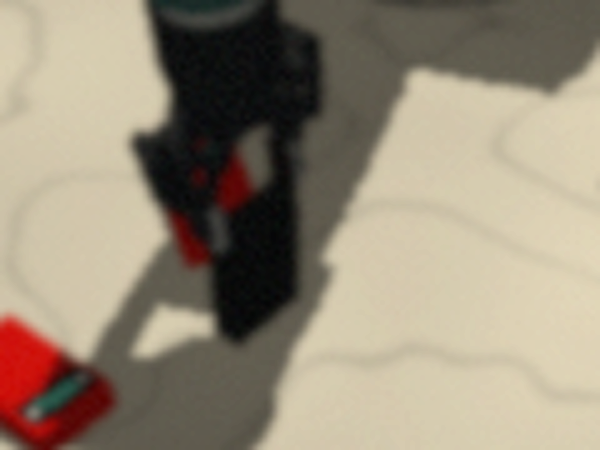

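```bash
cat >> h.py <<'E'
def tilt2(px=.045,pz=.006,oz=-.0045,ou=-.013,ths=range(70,106,5)):
    s=r.state();f=r.grab_frame('wrist');E=wristE(f,s)
    M=R.from_quat(s['eef_rot']).as_matrix();z=M[:,2];up=np.array([0,0,1.]);q=M[:,0]
    for th in ths:
        t=np.radians(th);ex=np.cos(t)*z+np.sin(t)*up;ez=-np.sin(t)*z+np.cos(t)*up
        c=s['tcp_pos']+oz*z+ou*up-px*ex-pz*ez
        b=c-.05*ex-.012*ez
        print(th,'lowE',np.round(proj(f,c+.05*ex-.012*ez,E)[1],1),'topE',np.round(proj(f,c+.05*ex+.012*ez,E)[1],1),'bottom',np.round(proj(f,b,E)[1],1),'w',np.round(proj(f,b+.03*q,E)[0]-proj(f,b-.03*q,E)[0],1),'z',b[2].round(4), (c-.05*ex+.012*ez)[2].round(4))
    return f
E
python3 - <<'E'
from h import *
f=tilt2()
a=cv2.resize(f['frame'][180:280,190:330],None,fx=5,fy=5,interpolation=cv2.INTER_CUBIC);save('w12c',np.clip(a*3.,0,255).astype(np.uint8))
E
```

```text
70 lowE 226.5 topE 269.6 bottom 215.3 w 64.2 z 0.001 0.0092
75 lowE 227.7 topE 270.1 bottom 206.6 w 64.6 z -0.0 0.0062
80 lowE 229.2 topE 270.4 bottom 197.9 w 65.2 z -0.0003 0.0039
85 lowE 230.9 topE 270.7 bottom 189.4 w 66.1 z 0.0002 0.0023
90 lowE 232.9 topE 270.9 bottom 180.9 w 67.1 z 0.0014 0.0014
95 lowE 235.0 topE 270.9 bottom 172.6 w 68.4 z 0.0033 0.0013
100 lowE 237.5 topE 270.9 bottom 164.3 w 69.9 z 0.006 0.0018
105 lowE 240.1 topE 270.7 bottom 156.1 w 71.6 z 0.0093 0.0031
```

View pics/w12c.png

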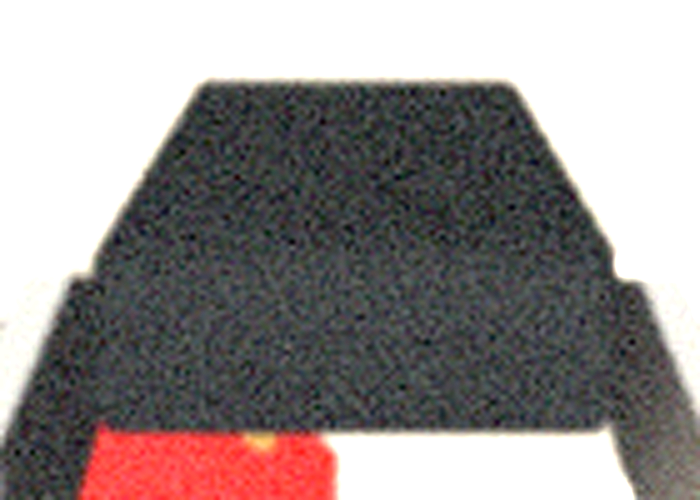

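About 80° (bottom edge at row 197, 181 expected at vertical). I'll finish the arc to vertical and then settle it down.

```bash
python3 -m inch '[{"claw":0.3,"dx":0,"dy":0,"dz":-0.006,"yaw":0},{"claw":0.3,"dx":0,"dy":0.001,"dz":-0.006,"yaw":0},{"claw":0.3,"dx":0,"dy":0.001,"dz":-0.005,"yaw":0},{"claw":0.3,"dx":0,"dy":0,"dz":0,"yaw":0},{"claw":0.3,"dx":0,"dy":0,"dz":0,"yaw":0}]'
python3 - <<'E'
from h import *
f=tilt2(ths=[80,85,90,95]);print(r.state()['tcp_pos'],r.state()['ft_force'])
a=cv2.resize(f['frame'][160:280,190:330],None,fx=5,fy=5,interpolation=cv2.INTER_CUBIC);save('w13c',np.clip(a*3.,0,255).astype(np.uint8))
E
```

```text
time_s: 9.15
tcp_pos: [0.4042, -0.2112, 0.1076]
eef_rot: [0.638, -0.304, 0.305, -0.638]
ft_force: [0.4, -1.1, 3.8]
gripper_width: 0.703
80 lowE 229.2 topE 270.4 bottom 198.0 w 65.2 z -0.002 0.0021
85 lowE 230.9 topE 270.7 bottom 189.4 w 66.1 z -0.0016 0.0005
90 lowE 232.9 topE 270.9 bottom 181.0 w 67.1 z -0.0004 -0.0004
95 lowE 235.0 topE 270.9 bottom 172.6 w 68.4 z 0.0016 -0.0005
[ 0.40431429 -0.2111347   0.10767736] [ 0.54898244 -0.66927021  4.75464665]
```

View pics/w13c.png

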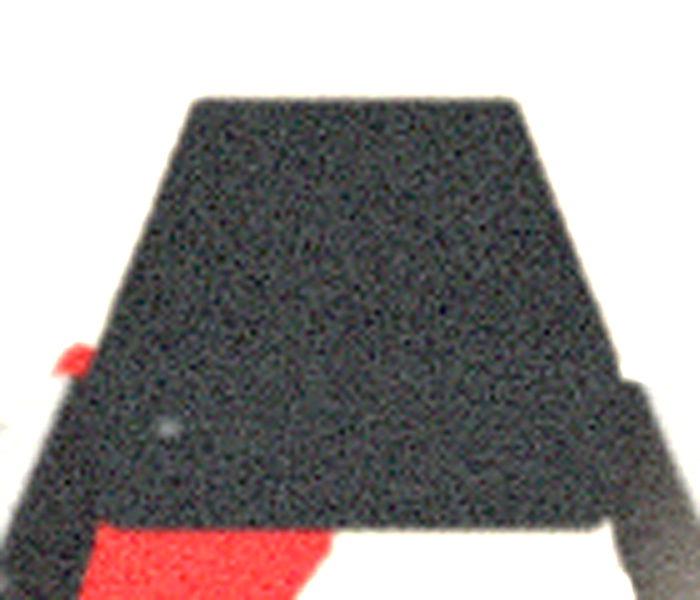

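It's vertical (bottom edge at row 180, 181 expected) and pressed on the counter with about 4 N. I'm releasing, raising and checking that it stands.

```bash
python3 -m inch '[{"claw":0.28,"dx":0,"dy":0,"dz":0,"yaw":0},{"claw":0.26,"dx":0,"dy":0,"dz":0,"yaw":0},{"claw":0.1,"dx":0,"dy":0,"dz":0,"yaw":0},{"claw":0.0,"dx":0,"dy":0,"dz":0,"yaw":0},{"claw":0,"dx":0,"dy":-0.02,"dz":0,"yaw":0},{"claw":0,"dx":0,"dy":-0.04,"dz":0,"yaw":0},{"claw":0,"dx":0,"dy":-0.04,"dz":0,"yaw":0},{"claw":0,"dx":0,"dy":0,"dz":0,"yaw":0}]'
python3 - <<'E'
from h import *
import pickle
s=r.state();f=r.grab_frame('wrist');E=wristE(f,s);pickle.dump((f,E,s),open('w14.pkl','wb'))
save('w14',np.clip(f['frame']*1.8,0,255).astype(np.uint8))
t=r.grab_frame('top');pickle.dump(t,open('t14.pkl','wb'))
a=cv2.resize(t['frame'][190:240,170:350],None,fx=4,fy=4,interpolation=cv2.INTER_CUBIC)
g=r.grab_frame('scene')['frame'];b=cv2.resize(g[140:220,170:350],None,fx=4,fy=4,interpolation=cv2.INTER_CUBIC)
save('c14',np.clip(np.vstack([a,b])*1.7,0,255).astype(np.uint8))
E
```

```text
time_s: 10.0
tcp_pos: [0.406, -0.2118, 0.2133]
eef_rot: [0.639, -0.301, 0.308, -0.638]
ft_force: [1.0, -0.8, 0.3]
gripper_width: 1.001
```

View pics/w14.png

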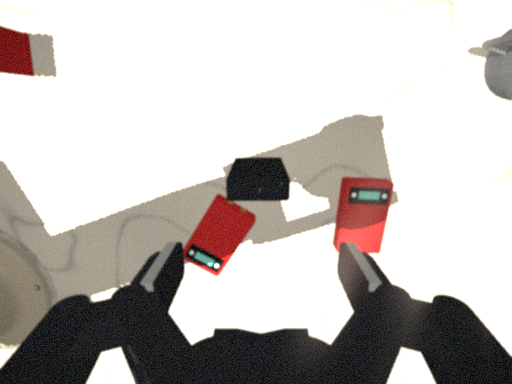

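View pics/c14.png

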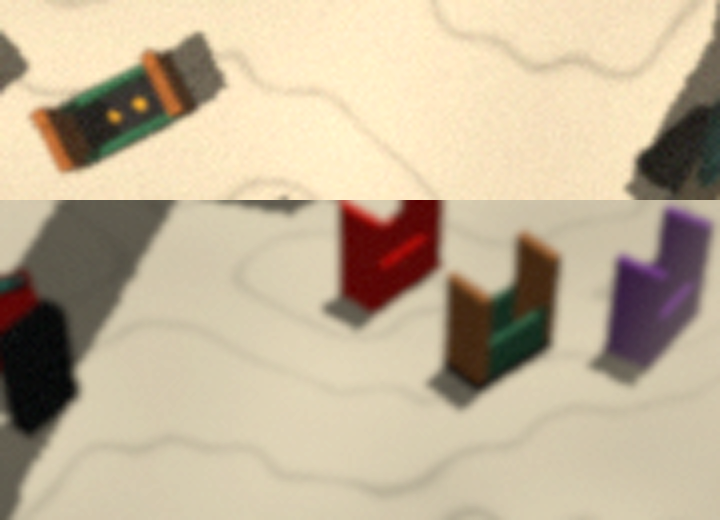

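```bash
python3 - <<'E'
from h import *
import pickle
f,E,s=pickle.load(open('w14.pkl','rb'))
g=cv2.cvtColor(f['frame'],cv2.COLOR_BGR2GRAY);hsv=cv2.cvtColor(f['frame'],cv2.COLOR_BGR2HSV)
c=f['frame'].astype(int)
m=((c.max(2)<45)).astype(np.uint8);m[:150]=0;m[206:]=0;m[:,:215]=0;m[:,300:]=0
for v in range(154,204,4):
    x=np.where(m[v])[0];print(v,x.min() if len(x) else None,x.max() if len(x) else None,len(x))
M=R.from_quat(s['eef_rot']).as_matrix()
for col in (240,258,276):
    y=np.where(m[:,col])[0];
    a=onz(f,col,y.max()+.5,.1,E);b=onz(f,col,y.min()-.5,0,E)
    print(col,y.min(),y.max(),'top back edge',a.round(4),'rel tool z',((a-s['tcp_pos'])@M[:,2]).round(4),'x',((a-s['tcp_pos'])@M[:,0]).round(4),'| bottom front',((b-s['tcp_pos'])@M[:,2]).round(4))
# dock
t=pickle.load(open('t14.pkl','rb'))
P=lambda l:np.array([onz(t,170+x/4,190+y/4,.1) for x,y in l])
L=P([(30,115),(44,108),(72,168),(60,171)]);Rr=P([(142,55),(156,51),(192,110),(180,117)])
print(L.mean(0),Rr.mean(0),(L.mean(0)+Rr.mean(0))/2,np.linalg.norm(L.mean(0)-Rr.mean(0)))
d=L.mean(0)-Rr.mean(0);print('y dir ang',np.degrees(np.arctan2(d[1],d[0])))
d=(L[0]+L[1]+Rr[0]+Rr[1]-L[2]-L[3]-Rr[2]-Rr[3]);print('x dir ang',np.degrees(np.arctan2(d[1],d[0])))
print(np.linalg.norm(d)/4)
# contacts on floor
for x,y in [(115,116),(140,104)]: print(onz(t,170+x/4,190+y/4,.008))
E
```

```text
154 None None 0
158 248 279 31
162 235 281 47
166 232 283 52
170 231 285 55
174 229 286 58
178 227 288 62
182 227 288 62
186 227 288 62
190 227 288 61
194 227 287 61
198 227 287 61
202 None None 0
240 159 199 top back edge [ 0.3902 -0.2013  0.1   ] rel tool z -0.006 x -0.0192 | bottom front 0.0125
258 158 199 top back edge [ 0.4007 -0.2144  0.1   ] rel tool z -0.0061 x -0.0024 | bottom front 0.0137
276 158 199 top back edge [ 0.4113 -0.2276  0.1   ] rel tool z -0.0062 x 0.0145 | bottom front 0.0137
[0.42111845 0.20374653 0.1       ] [0.45564564 0.12972586 0.1       ] [0.43838205 0.16673619 0.1       ] 0.08167733607220785
y dir ang 115.00685732571031
x dir ang 28.363449296143063
0.043072961801528024
[0.43547253 0.17714563 0.008     ]
[0.4433023  0.15986074 0.008     ]
```

```bash
python3 - <<'E'
from h import *
print(r.state()['joint_pos'].round(3)); T([0.4,-.21,.2])
E
```

```text
[-0.562 -0.129  1.664 -0.     1.607  0.329]
tcp [ 0.4039 -0.2105  0.2065] zang 39.0 tool d [-0.0029  0.0065 -0.0027] w 1.002 F [-0.7 -0.5 -0.9] t 10.15
```

The scale stands by itself, centred about (0.408, −0.209). I'm turning the jaws 90° to take it by its faces.

```bash
python3 -m inch '[{"claw":0,"dx":0.001,"dy":0,"dz":0.004,"yaw":-8.5},{"claw":0,"dx":0,"dy":0,"dz":0,"yaw":-8.5},{"claw":0,"dx":0,"dy":0,"dz":0,"yaw":-8.5},{"claw":0,"dx":0,"dy":0,"dz":0,"yaw":-8.5},{"claw":0,"dx":0,"dy":0,"dz":0,"yaw":-8.5},{"claw":0,"dx":0,"dy":0,"dz":0,"yaw":-8.5},{"claw":0,"dx":0,"dy":0,"dz":0,"yaw":-8.5},{"claw":0,"dx":0,"dy":0,"dz":0,"yaw":-8.5}]'
python3 -m inch '[{"claw":0,"dx":0,"dy":0,"dz":0,"yaw":-8.5},{"claw":0,"dx":0,"dy":0,"dz":0,"yaw":-8.5},{"claw":0,"dx":0,"dy":0,"dz":0,"yaw":-5},{"claw":0,"dx":0,"dy":0,"dz":0,"yaw":0},{"claw":0,"dx":0,"dy":0,"dz":0,"yaw":0}]'
python3 - <<'E'
from h import *
T([.408,-.209,.08])
s=r.state();f=r.grab_frame('wrist');E=wristE(f,s)
c=f['frame'].astype(int)
save('w15',np.clip(f['frame']*1.8,0,255).astype(np.uint8))
print(np.round(proj(f,[.408,-.209,.1],E)))
E
```

```text
time_s: 10.95
tcp_pos: [0.4072, -0.2086, 0.2052]
eef_rot: [-0.698, -0.106, 0.108, 0.7]
ft_force: [0.4, -0.6, -0.4]
gripper_width: 0.999
time_s: 11.45
tcp_pos: [0.4075, -0.2088, 0.2061]
eef_rot: [-0.666, -0.235, 0.236, 0.667]
ft_force: [0.1, -0.1, 0.5]
gripper_width: 0.997
tcp [ 0.4075 -0.2088  0.2061] zang 128.85 tool d [ 0.0004  0.1261 -0.0008] w 0.997 F [ 0.1 -0.1  0.5] t 11.45
[261. 197.]
```

View pics/w15.png

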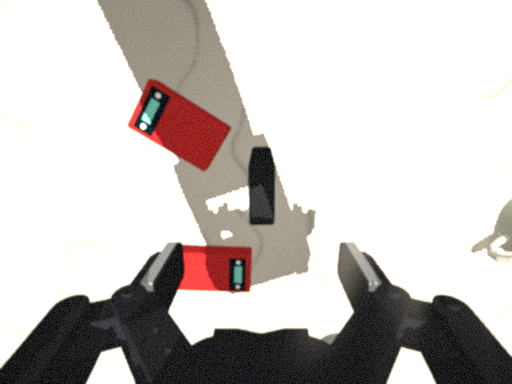

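```bash
python3 -m inch '[{"claw":0,"dx":0.001,"dy":0.03,"dz":0.004,"yaw":0},{"claw":0,"dx":0,"dy":0.035,"dz":0,"yaw":0},{"claw":0,"dx":0,"dy":0.03,"dz":0,"yaw":0},{"claw":0,"dx":0,"dy":0.02,"dz":0,"yaw":0},{"claw":0,"dx":0,"dy":0.009,"dz":0,"yaw":0},{"claw":0.5,"dx":0,"dy":0,"dz":0,"yaw":0},{"claw":0.65,"dx":0,"dy":0,"dz":0,"yaw":0},{"claw":0.69,"dx":0,"dy":0,"dz":0,"yaw":0}]'
python3 -m inch '[{"claw":0.7,"dx":0,"dy":0,"dz":0,"yaw":0},{"claw":0.72,"dx":0,"dy":0,"dz":0,"yaw":0},{"claw":0.75,"dx":0,"dy":0,"dz":0,"yaw":0},{"claw":0.85,"dx":0,"dy":0,"dz":0,"yaw":0},{"claw":1,"dx":0,"dy":0,"dz":0,"yaw":0},{"claw":1,"dx":0,"dy":0,"dz":0,"yaw":0}]'
python3 - <<'E'
from h import *
s=r.state();f=r.grab_frame('wrist');save('w16',np.clip(f['frame']*1.8,0,255).astype(np.uint8))
T([.408,-.209,.08])
E
```

```text
time_s: 12.3
tcp_pos: [0.4069, -0.2057, 0.0847]
eef_rot: [0.667, 0.236, -0.235, -0.666]
ft_force: [-0.7, -0.4, -0.1]
gripper_width: 0.517
time_s: 12.9
tcp_pos: [0.4065, -0.2058, 0.0843]
eef_rot: [0.667, 0.236, -0.236, -0.666]
ft_force: [-0.9, -1.0, 6.5]
gripper_width: 0.274
tcp [ 0.4065 -0.2058  0.0843] zang 128.98 tool d [-0.0009  0.0043 -0.0034] w 0.269 F [-2.4 -1.4  6.1] t 12.95
```

View pics/w16.png

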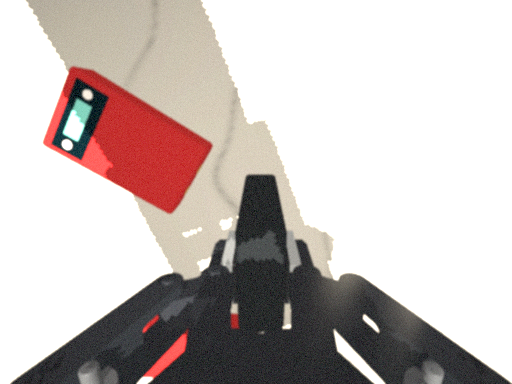

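Gripped by its two faces, with the opening at 23–24 mm. Lifting and moving towards the cradle.

```bash
python3 -m inch '[{"claw":1,"dx":0,"dy":-0.02,"dz":0,"yaw":0},{"claw":1,"dx":0,"dy":-0.04,"dz":0,"yaw":0},{"claw":1,"dx":0,"dy":-0.04,"dz":0,"yaw":0},{"claw":1,"dx":0,"dy":-0.045,"dz":0,"yaw":0},{"claw":1,"dx":0.026,"dy":0,"dz":0.027,"yaw":0},{"claw":1,"dx":0.026,"dy":0,"dz":0.027,"yaw":0},{"claw":1,"dx":0.026,"dy":0,"dz":0.027,"yaw":0},{"claw":1,"dx":0.026,"dy":0,"dz":0.027,"yaw":0}]'
python3 -m inch '[{"claw":1,"dx":0.026,"dy":0,"dz":0.027,"yaw":0},{"claw":1,"dx":0.026,"dy":0,"dz":0.027,"yaw":0},{"claw":1,"dx":0.02,"dy":0,"dz":0.02,"yaw":0},{"claw":1,"dx":0,"dy":0,"dz":0,"yaw":6},{"claw":1,"dx":0,"dy":0,"dz":0,"yaw":6},{"claw":1,"dx":0,"dy":0,"dz":0,"yaw":0},{"claw":1,"dx":0,"dy":0,"dz":0,"yaw":0}]'
python3 - <<'E'
from h import *
import pickle
T([.438,.167,.22])
s=r.state();f=r.grab_frame('wrist');E=wristE(f,s);pickle.dump((f,E,s),open('w17.pkl','wb'));save('w17',np.clip(f['frame']*1.8,0,255).astype(np.uint8))
E
```

```text
time_s: 13.75
tcp_pos: [0.4187, -0.0544, 0.228]
eef_rot: [-0.666, -0.236, 0.236, 0.667]
ft_force: [0.8, -0.8, -0.9]
gripper_width: 0.271
time_s: 14.45
tcp_pos: [0.4283, 0.0469, 0.228]
eef_rot: [-0.687, -0.166, 0.166, 0.687]
ft_force: [0.4, -0.1, -0.9]
gripper_width: 0.276
tcp [0.4283 0.0469 0.228 ] zang 117.14 tool d [0.0634 0.008  0.1024] w 0.276 F [ 0.4 -0.1 -0.9] t 14.45
```

View pics/w17.png

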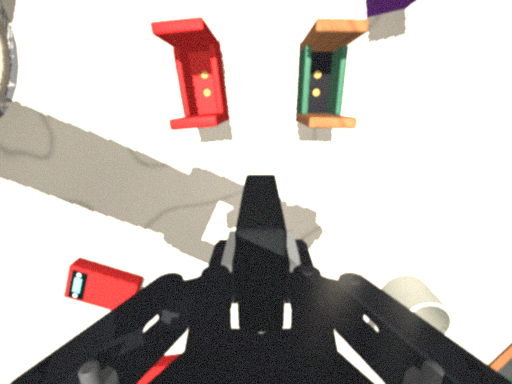

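```bash
python3 - <<'E'
from h import *
import pickle
f,E,s=pickle.load(open('w17.pkl','rb'))
a=cv2.resize(f['frame'][10:140,280:380],None,fx=4.5,fy=4.5,interpolation=cv2.INTER_CUBIC);save('w17c',np.clip(a*1.8,0,255).astype(np.uint8))
E
```

```text
(no output)
```

View pics/w17c.png

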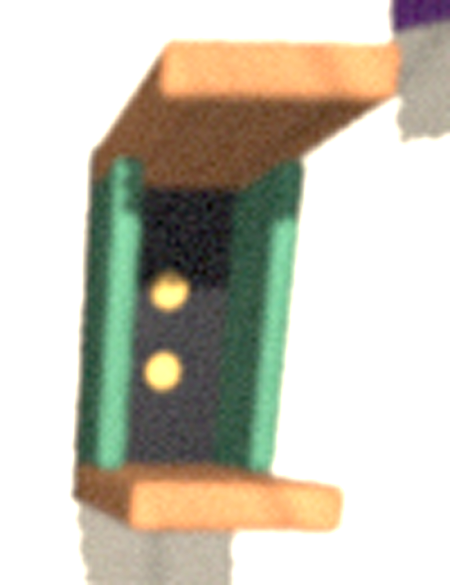

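```bash
python3 - <<'E'
from h import *
import pickle
f,E,s=pickle.load(open('w17.pkl','rb'))
P=lambda l,z:np.array([onz(f,280+x/4.5,10+y/4.5,z,E) for x,y in l])
A=P([(167,42),(398,43),(399,97),(163,97)],.1);B=P([(133,482),(338,486),(340,528),(130,530)],.1)
print(np.linalg.norm(A[0]-A[1]),np.linalg.norm(B[0]-B[1]),np.linalg.norm(A[1]-A[2]))
a=A.mean(0);b=B.mean(0);c=(a+b)/2;d=a-b
print(a,b,c,np.linalg.norm(d),'yang',np.degrees(np.arctan2(d[1],d[0])))
for q in (A,B):
    e=q[1]+q[2]-q[0]-q[3];print('xang',np.degrees(np.arctan2(e[1],e[0])))
L=P([(97,467),(127,467),(140,215)],.048);Q=P([(247,470),(270,470),(298,218),(275,218)],.048);print('lips',L.round(4).tolist(),Q.round(4).tolist())
# outer width of lips
print('near outer width', np.linalg.norm(L[0]-Q[1]), 'mid',(L[0]+Q[1])/2, 'inner',np.linalg.norm(L[1]-Q[0]))
e=Q[2]-Q[1];print('lip dir',np.degrees(np.arctan2(e[1],e[0])))
for p in [(169,291),(162,370)]: print('contact',P([p],.008))
E
```

```text
0.04166915876890178 0.04113702009412931 0.008667861662299402
[0.42381501 0.20191122 0.1       ] [0.45713714 0.13247233 0.1       ] [0.44047608 0.16719178 0.1       ] 0.07702027530895078 yang 115.63528448393382
xang 26.987268561119365
xang 26.846913402718503
lips [[0.4362, 0.1281, 0.048], [0.4427, 0.1314, 0.048], [0.4175, 0.1803, 0.048]] [[0.4688, 0.144, 0.048], [0.4737, 0.1465, 0.048], [0.4497, 0.1961, 0.048], [0.4451, 0.1937, 0.048]]
near outer width 0.041753631805791315 mid [0.45496613 0.13730869 0.048     ] inner 0.028981927603639972
lip dir 115.81756570263754
contact [[0.43685922 0.17637915 0.008     ]]
contact [[0.44518557 0.15885689 0.008     ]]
```

```bash
python3 - <<'E'
from h import *
import pickle
f,E,s=pickle.load(open('w17.pkl','rb'))
M=R.from_quat(s['eef_rot']).as_matrix()
a=cv2.resize(f['frame'][165:280,200:320],None,fx=5,fy=5,interpolation=cv2.INTER_CUBIC);save('w17d',np.clip(a*4.,0,255).astype(np.uint8))
g=f['frame'].max(2).astype(int)
for v in (172,174,176,178,180,184): x=np.where(g[v,230:295]<60)[0]; print(v,(230+x.min(),230+x.max()) if len(x) else None)
zb=s['tcp_pos'][2]-.0843
for u in (246.5,275):
    p=onz(f,u,176,zb,E)-s['tcp_pos'];print((M.T@p).round(4))
E
```

```text
172 None
174 None
176 (np.int64(248), np.int64(273))
178 (np.int64(247), np.int64(273))
180 (np.int64(246), np.int64(274))
184 (np.int64(245), np.int64(275))
[-0.0115  0.0843  0.0247]
[0.0112 0.0843 0.0247]
```

View pics/w17d.png

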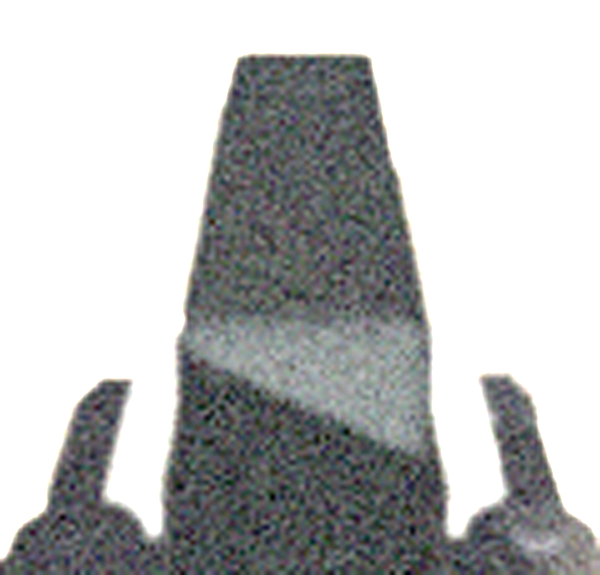

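```bash
python3 - <<'E'
from h import *
import pickle
f,E,s=pickle.load(open('w17.pkl','rb'))
M=R.from_quat(s['eef_rot']).as_matrix()
I=cv2.imread('pics/w15.png').max(2)[130:235,262]
print([130+i for i in np.where(I<90)[0]][::8])
y=np.where(I<90)[0]
mt=np.array(f['mount'])
def tool(u,v,h): # h: height below tcp
    d=mt[:3,:3]@np.array([(u-f['cx'])/f['fx'],(v-f['cy'])/f['fy'],1]);o=mt[:3,3];return o+d*(h-o[1])/d[1]
print(y.min()+130,y.max()+130,tool(262,130+y.max()+.5,.1061),tool(262,130+y.min()-.5,.2061))
I=cv2.imread('pics/w16.png').max(2)
print('w16 bottom',tool(262,176,.0843), I[168:184,262])
E
```

```text
[np.int64(147), np.int64(155), np.int64(163), np.int64(171), np.int64(179), np.int64(187), np.int64(195), np.int64(203), np.int64(211), np.int64(219)]
147 224 [ 0.00103105  0.1061     -0.02816493] [0.00146873 0.2061     0.02906738]
w16 bottom [0.00086659 0.0843     0.02469029] [217 223 219 214 216 201 140  81  48  59  52  50  46  39  37  39]
```

```bash
python3 -m inch '[{"claw":1,"dx":0.02,"dy":0,"dz":0.035,"yaw":1},{"claw":1,"dx":0.025,"dy":0,"dz":0.035,"yaw":0},{"claw":1,"dx":0.018,"dy":0,"dz":0.03,"yaw":0},{"claw":1,"dx":0,"dy":0,"dz":0,"yaw":0},{"claw":1,"dx":0,"dy":0,"dz":0,"yaw":0}]'
python3 - <<'E'
from h import *
T([.4385,.1704,.19])
E
```

```text
time_s: 15.0
tcp_pos: [0.4404, 0.1646, 0.228]
eef_rot: [0.689, 0.16, -0.16, -0.689]
ft_force: [-0.2, -0.5, -2.4]
gripper_width: 0.273
tcp [0.4404 0.1646 0.228 ] zang 116.13 tool d [0.0009 0.038  0.006 ] w 0.273 F [-0.2 -0.5 -2.4] t 15.0
```

Correct by (0.001, 0.006) and come down until the bottom is about 15 mm above the cheek tops, then look.

```bash
python3 -m inch '[{"claw":1,"dx":0.001,"dy":0.02,"dz":0.006,"yaw":0},{"claw":1,"dx":0,"dy":0.008,"dz":0,"yaw":0},{"claw":1,"dx":0,"dy":0,"dz":0,"yaw":0},{"claw":1,"dx":0,"dy":0,"dz":0,"yaw":0}]'
python3 - <<'E'
from h import *
import pickle
T([.4385,.1704,.19])
s=r.state();f=r.grab_frame('wrist');E=wristE(f,s);pickle.dump((f,E,s),open('w18.pkl','wb'));save('w18',np.clip(f['frame']*2.5,0,255).astype(np.uint8))
g=r.grab_frame('scene')['frame'];a=cv2.resize(g[100:200,240:370],None,fx=5,fy=5,interpolation=cv2.INTER_CUBIC)
save('s18',np.clip(a*2,0,255).astype(np.uint8))
E
```

```text
time_s: 15.4
tcp_pos: [0.439, 0.1696, 0.2007]
eef_rot: [0.689, 0.159, -0.159, -0.689]
ft_force: [0.4, 0.1, -0.9]
gripper_width: 0.274
tcp [0.439  0.1696 0.2007] zang 115.95 tool d [-0.0001  0.0107  0.001 ] w 0.274 F [ 0.4  0.1 -0.9] t 15.4
```

View pics/w18.png

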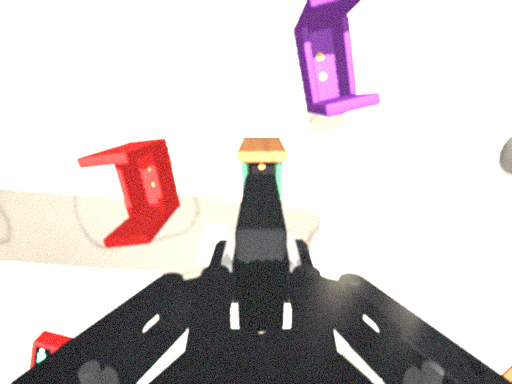

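View pics/s18.png

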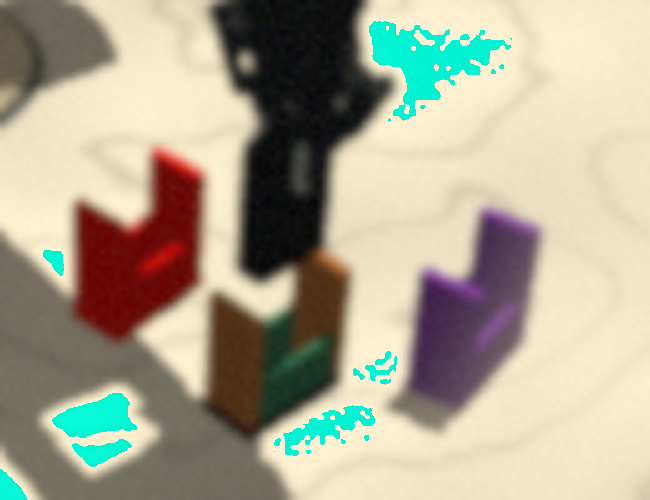

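```bash
python3 - <<'E'
from h import *
import pickle
f,E,s=pickle.load(open('w18.pkl','rb'));mt=np.array(f['mount'])
a=cv2.resize(f['frame'][130:230,225:300],None,fx=6,fy=6,interpolation=cv2.INTER_CUBIC);save('w18c',np.clip(a*3.,0,255).astype(np.uint8))
def tool(u,v,h):
    d=mt[:3,:3]@np.array([(u-f['cx'])/f['fx'],(v-f['cy'])/f['fy'],1]);o=mt[:3,3];return (o+d*(h-o[1])/d[1]).round(4)
h=s['tcp_pos'][2]-.1
for v in (148,150,152,160,162,164): print(v,tool(262,v,h)[2])
print('cols',tool(238,151,h)[0],tool(286,151,h)[0],'scale',tool(247.5,176,.0843),tool(273.5,176,.0843))
E
```

```text
148 0.0443
150 0.0427
152 0.041
160 0.0342
162 0.0325
164 0.0308
cols -0.0191 0.021 scale [-0.0107  0.0843  0.0247] [0.01   0.0843 0.0247]
```

View pics/w18c.png

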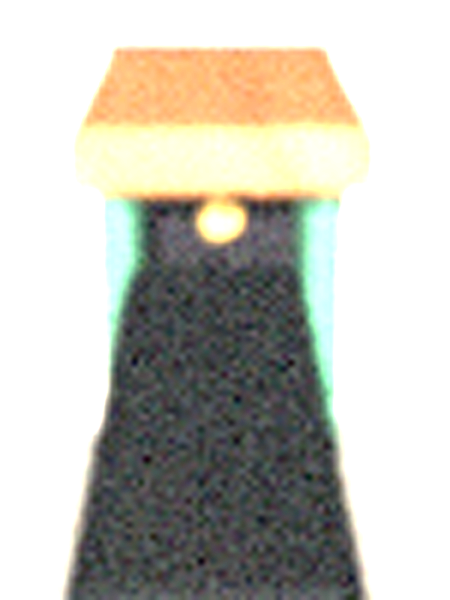

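I'm shifting the scale about 2 mm in +z and 1 mm in +x. Then I'll enter between the cheeks and check the force.

```bash
python3 -m inch '[{"claw":1,"dx":0.001,"dy":0,"dz":0.002,"yaw":0},{"claw":1,"dx":0,"dy":0.012,"dz":0,"yaw":0},{"claw":1,"dx":0,"dy":0.012,"dz":0,"yaw":0},{"claw":1,"dx":0,"dy":0.01,"dz":0,"yaw":0},{"claw":1,"dx":0,"dy":0.01,"dz":0,"yaw":0},{"claw":1,"dx":0,"dy":0,"dz":0,"yaw":0}]'
python3 - <<'E'
from h import *
import pickle
T([.4385,.1704,.0923])
s=r.state();f=r.grab_frame('wrist');E=wristE(f,s)
a=cv2.resize(f['frame'][110:230,205:320],None,fx=5,fy=5,interpolation=cv2.INTER_CUBIC);save('w19c',np.clip(a*3.,0,255).astype(np.uint8))
E
```

```text
time_s: 16.1
tcp_pos: [0.4379, 0.1722, 0.1541]
eef_rot: [0.689, 0.158, -0.16, -0.689]
ft_force: [0.0, 0.5, -1.8]
gripper_width: 0.271
tcp [0.4379 0.1722 0.1541] zang 115.99 tool d [-0.      0.0618 -0.0019] w 0.271 F [ 0.   0.5 -1.8] t 16.1
```

View pics/w19c.png

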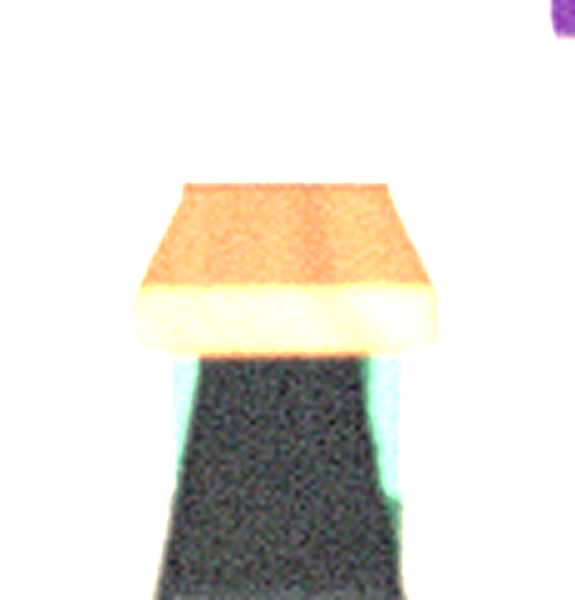

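It's inside the cheeks with no contact force and about centred between the lips. I'm continuing down into the lips and to the floor.

```bash
python3 -m inch '[{"claw":1,"dx":0.0005,"dy":0.012,"dz":0,"yaw":0},{"claw":1,"dx":0,"dy":0.01,"dz":0,"yaw":0},{"claw":1,"dx":0,"dy":0.008,"dz":0,"yaw":0},{"claw":1,"dx":0,"dy":0,"dz":0,"yaw":0}]'
python3 -m inch '[{"claw":1,"dx":0,"dy":0.01,"dz":0,"yaw":0},{"claw":1,"dx":0,"dy":0.01,"dz":0,"yaw":0},{"claw":1,"dx":0,"dy":0.006,"dz":0,"yaw":0},{"claw":1,"dx":0,"dy":0,"dz":0,"yaw":0}]'
python3 - <<'E'
from h import *
T([.4385,.1704,.0923])
E
```

```text
time_s: 16.55
tcp_pos: [0.4385, 0.1725, 0.1246]
eef_rot: [0.689, 0.158, -0.16, -0.689]
ft_force: [0.1, -0.8, -1.7]
gripper_width: 0.272
time_s: 16.95
tcp_pos: [0.4386, 0.1725, 0.0989]
eef_rot: [0.689, 0.158, -0.16, -0.689]
ft_force: [-0.3, 0.4, -1.6]
gripper_width: 0.278
tcp [0.4386 0.1725 0.0989] zang 115.99 tool d [-0.001   0.0066 -0.0019] w 0.278 F [-0.3  0.4 -1.6] t 16.95
```

```bash
python3 -m inch '[{"claw":1,"dx":0,"dy":0.003,"dz":0,"yaw":0},{"claw":1,"dx":0,"dy":0.002,"dz":0,"yaw":0},{"claw":1,"dx":0,"dy":0.001,"dz":0,"yaw":0},{"claw":1,"dx":0,"dy":0,"dz":0,"yaw":0}]'
python3 -m inch '[{"claw":1,"dx":0,"dy":0.001,"dz":0,"yaw":0},{"claw":1,"dx":0,"dy":0,"dz":0,"yaw":0}]'
```

```text
time_s: 17.35
tcp_pos: [0.4393, 0.1728, 0.0943]
eef_rot: [0.689, 0.159, -0.159, -0.689]
ft_force: [-0.4, 0.2, -1.9]
gripper_width: 0.271
time_s: 17.55
tcp_pos: [0.4393, 0.1727, 0.0933]
eef_rot: [0.689, 0.159, -0.159, -0.689]
ft_force: [0.2, 0.2, -1.1]
gripper_width: 0.277
```

```bash
python3 -m inch '[{"claw":1,"dx":0,"dy":0.001,"dz":0,"yaw":0},{"claw":1,"dx":0,"dy":0,"dz":0,"yaw":0}]'
python3 -m inch '[{"claw":1,"dx":0,"dy":0.001,"dz":0,"yaw":0},{"claw":1,"dx":0,"dy":0,"dz":0,"yaw":0}]'
```

```text
time_s: 17.75
tcp_pos: [0.4394, 0.1728, 0.0924]
eef_rot: [0.689, 0.159, -0.159, -0.689]
ft_force: [0.5, 1.0, -2.2]
gripper_width: 0.275
time_s: 17.95
tcp_pos: [0.4395, 0.1729, 0.0924]
eef_rot: [0.689, 0.159, -0.159, -0.689]
ft_force: [-4.1, -0.3, 6.7]
gripper_width: 0.27
```

The floor contact came at TCP z = 0.0924 (predicted 0.0923), with about 8 N. Releasing.

```bash
python3 -m inch '[{"claw":0.72,"dx":0,"dy":0,"dz":0,"yaw":0},{"claw":0.68,"dx":0,"dy":0,"dz":0,"yaw":0},{"claw":0.6,"dx":0,"dy":0,"dz":0,"yaw":0},{"claw":0.4,"dx":0,"dy":0,"dz":0,"yaw":0},{"claw":0.3,"dx":0,"dy":0,"dz":0,"yaw":0},{"claw":0.3,"dx":0,"dy":-0.02,"dz":0,"yaw":0},{"claw":0.3,"dx":0,"dy":-0.04,"dz":0,"yaw":0},{"claw":0.3,"dx":0,"dy":-0.045,"dz":0,"yaw":0}]'
python3 -m inch '[{"claw":0.2,"dx":0,"dy":-0.04,"dz":-0.03,"yaw":0},{"claw":0.2,"dx":0,"dy":-0.01,"dz":-0.045,"yaw":0},{"claw":0.2,"dx":0,"dy":0,"dz":-0.045,"yaw":0},{"claw":0.2,"dx":0,"dy":0,"dz":-0.03,"yaw":0},{"claw":0.2,"dx":0,"dy":0,"dz":0,"yaw":0},{"claw":0.2,"dx":0,"dy":0,"dz":0,"yaw":0}]'
python3 - <<'E'
from h import *
import pickle
s=r.state();f=r.grab_frame('wrist');E=wristE(f,s);pickle.dump((f,E,s),open('w20.pkl','wb'));save('w20',np.clip(f['frame']*2,0,255).astype(np.uint8))
t=r.grab_frame('top');g=r.grab_frame('scene');pickle.dump((t,g),open('tg.pkl','wb'))
a=cv2.resize(t['frame'][180:250,140:300],None,fx=4,fy=4,interpolation=cv2.INTER_CUBIC);b=cv2.resize(g['frame'][130:210,230:390],None,fx=4,fy=4,interpolation=cv2.INTER_CUBIC)
save('c20',np.clip(np.vstack([a,b])*1.8,0,255).astype(np.uint8)[:600]);save('t20',np.clip(t['frame']*1.5,0,255).astype(np.uint8))
E
```

```text
time_s: 18.75
tcp_pos: [0.4385, 0.1725, 0.1963]
eef_rot: [0.689, 0.158, -0.16, -0.689]
ft_force: [1.7, 0.3, 0.4]
gripper_width: 0.7
time_s: 19.35
tcp_pos: [0.505, 0.0376, 0.2459]
eef_rot: [-0.689, -0.158, 0.159, 0.689]
ft_force: [0.2, -0.6, -0.4]
gripper_width: 0.8
```

View pics/c20.png

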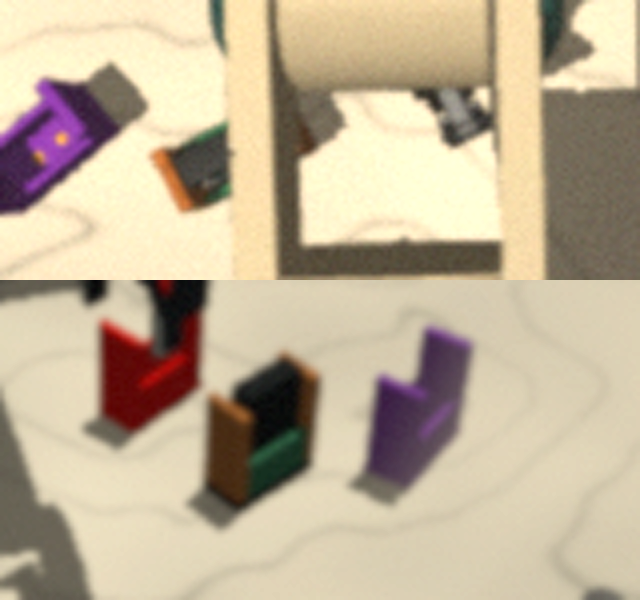

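View pics/w20.png

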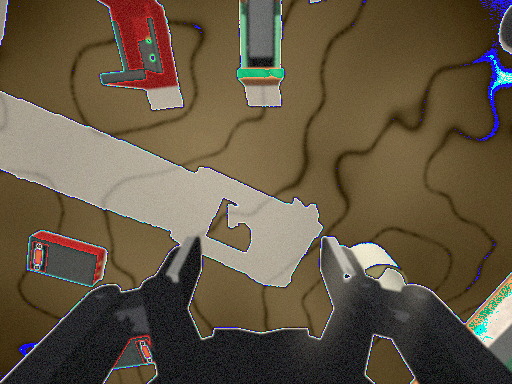

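View pics/t20.png

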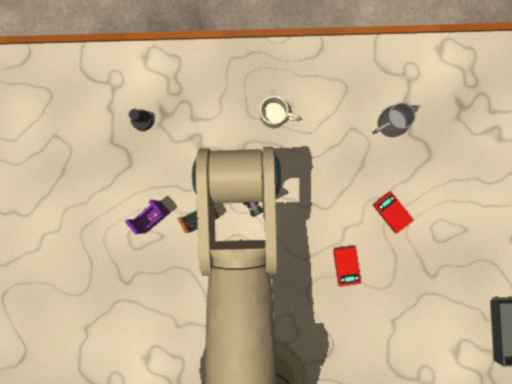

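The scene crop shows the scale upright between the cheeks, just proud of their tops. The lips cover its lower part. In the top view the reds (393,212) and (346,265), cup (275,111), pitcher (396,120) and tamper (142,120) are at their original pixels. Handing in.

```bash
python3 -c "
from bench import r
print(r.close_job(), r.state()['time_s'])"
```

```text
the job is handed in; nothing more can be done
the job is handed in; nothing more can be done
```

The grey espresso scale is standing in the wood-and-green cradle, display end up and all the way down, and I handed the job in about 20 s into the 58 s limit. I gripped its display end across the width and pivoted it upright against the counter. Then I let it stand, took it again by its two faces and lowered it in.

**Last checks**
- **Seating:** it met the slot floor at tool height 0.0924 m, against a predicted 0.0923 m, with about 8 N.
- **Scene picture:** after I let go and backed off, it stood upright between the cheeks with its top just above them.
- **Top view:** cup, pitcher, tamper, red scales and purple cradle sit at their original pixels. The arm hid the red cradle there, but the scene picture shows it standing in place.

**What went wrong or stayed unchecked**
- **Slip:** on the first tilt attempt I loosened the grip too far, and the scale slid about 10 mm down the pads and lay flat on the counter again.
- **Offset estimates:** my camera estimates of its sideways offset in the grip differed by about 2 mm. It still entered the cradle without side contact.
- **Final view:** the arm covered part of the cradle from above, and from the front I could see only the plain underside of the scale. Display-up follows from how I turned it, not from seeing the screen.

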